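# Shut the socket box's covers and hold it up to the inspection camera

## Robot

A 7-joint arm with a two-finger parallel gripper is mounted at the origin on the work surface. World frame = base frame: x ahead of the robot, y to its left, z up, the work surface at z = 0. Lengths are in m, angles in rad, forces in N, time in s.
With the tool pointing down it reaches from about 0.425 to 0.925 m from the base axis. Payload 6.8 kg.
Tool frame: the origin (TCP) lies between the finger pads; the fingertips stand r.tip_reach ahead of it and the grasp point (between the pads) lies 11 mm behind it (r.tip_reach is the distance from the TCP to the fingertips, in m); z points along the fingers, y is the direction in which the jaws open and shut (so a half turn about z gives the same grasp; the last joint's range is limited). The gripper opens to 85 mm and grips with 20 to 120 N. Pads are 22 mm wide; open, the fingers measure 114 mm over their backs; the gripper's body (76 mm by 85 mm) begins 54 mm behind the grasp point. The pads swing forward as they close: fully open they stand 13 mm farther back than shut.
Start: joints at [1.155, 0.477, 0.022, 1.555, -0.011, 1.109, -0.083], TCP at [0.205, -0.643, 0.239] pointing down, gripper open.
Joint ranges: [-2.96, 2.96], [-0.34, 2.1], [-1.41, 1.46], [0.24, 2.44], [-1.37, 4.51], [0.17, 1.92], [-2.96, 2.96]. Speed limits (rad/s): [2.39, 2.39, 3.14, 3.14, 3.14, 3.14, 3.14].

## Interface

Orientations are given as a rotation vector (axis times angle).
In Python, from bench import r, eyes, spotter gives the robot as it stands.
- The arm moves only by the tool carry_out, never from a script. Its argument "series" is text: rows parted by semicolons, each of 5 numbers parted by spaces: the shift along the tool's x, y, z in cm, then the turn about the tool's z in rad, then the opening, from 0 (shut) to 1 (fully open). In form: x y z yaw gripper; .... A call has 1 to 8 rows; each row shifts and turns the commanded pose from where the row before left it, along the tool's axes as they then stand; what a row does not reach is not made up. A row lasts 1/8 s, in which the tool goes at most 62.5 mm and 10.7 degrees, less where a joint would pass 70% of its speed; a pose out of reach is approached as far as the arm can. A call with a gripper value outside its range is refused whole. The fingers move at their own pace and stop on an object; "grip_force" is the grip in N (left out, the last holds). Time passes only in rows, so rows that do not move let the fingers close. It gives the time, the measured TCP pose, the force and the opening at its end, in the units of the state.
- r.get_obs(): the state, without advancing time (a new reading comes with each control period).
- eyes.grab_frame(name): name is "side" or "top" or "wrist"; returns a dict with "color" (400x640x3 uint8, blue, green, red), "intrinsics" (3x3 intrinsics, pixels), "R" (3x3) and "t" (3): a world point X has camera coordinates R X + t; the wrist camera has in their place "T_tool_cam" (4x4, takes a point from camera to tool coordinates, whose origin is the TCP and whose axes are the flange's). Camera axes: x right, y down, z forward; pixel columns grow to the right and rows downward; lengths in m; the calibration is good to about 2 mm. A picture is of the moment at which its call begins: read the wrist's pose just before it. There is no depth.
- r.hand_in(): hands the job in, once; it reports no verdict.
Trained networks look in a picture, given as the dict that the camera call returned (one of the last four; its "shot" number tells which), for a name from the list of things; names that differ only in an ending like _2 or _b are one class to them, and where a whole thing is asked for, a point or a joint stands for the part that bears it (a point fixed in the world has none). Each returns a list of dicts, best first, with "confidence" (0 to 1); they miss things now and then, are a little off and sometimes report something else, mostly with a low value. They report only what shows in the picture. A call takes as long as a camera call.
- spotter.search_frame(picture, query): "uv" ([column, row] in pixels, amid what is visible of it).
- spotter.trace(picture, query): "pixels" (400x640 bool, what is visible of it) and "uv" ([column, row] in pixels, amid what is visible of it).
- spotter.mark_of(picture, query): "uv" ([column, row] in pixels: a listed point, or the origin of a listed thing).
The state is a dict: "clock": time; "joints": joint angles; "qvel": joint speeds; "tau": joint torques, N m; "tcp_pos": TCP position; "orientation": TCP orientation; "contact_force": force on the tool from outside, world axes, zero at the start; "moment": the same for the moment, N m; "grip_width": finger opening in m.
Only numpy, scipy, OpenCV 4.12 (cv2) and the standard library are available. Lean on these libraries where they do the work, as an engineer would, in place of code of your own. Each camera call takes 0.05 s, during which the arm holds its last target.

## Task

While the grey socket box sits in its cradle, press its red and its blue cover down until each snaps shut. Then lift the box out and hold it up to the inspection camera: the end with the black cable gland squarely facing the lens, the gland's tip on the lens's line of sight and 12 cm in front of the lens, covers upward and the box not leaning to either side. Finish while still holding it there, in the air and still; do not knock the camera stand or disturb the other things on the bench.

Things in the scene. Friction and masses are not known exactly. Their poses are not given: they have to be found in the camera images.
- unit_center (a point): Loose grey socket box, 0.35 to 0.6 kg, in the cradle, covers up. Point: its middle (also of its weight), 30 mm above its underside. x along it to the end with the black cable gland, y across to the cover hinges, z up through the covers. Shell 124 (x) x 58 (y) x 52 mm, 60 mm high with covers shut. Flat long sides, free for a grip across the 58 mm.
- gland_tip (a point): Centre of the outer end of the black cable gland that sticks out 22 mm from one end of the box (gland 28 mm across at its root, 22 mm at its tip); 84 mm from the box's middle along the box's x, 26 mm above its underside. Axes as the box.
- red_cover (a joint): Red cover's angle (rad): 0 shut, starts 0.75 to 1.05, stop 1.15. Plate 54 (x) x 50 x 7 mm, centred at box x = -29 mm; hinge line at box y = +28 mm, 26.5 mm above the box's middle point; free edge swings up. A light spring (under 2 N) reopens it; below 0.2 rad its edge must be pushed (up to about 12 N) past a small steel catch bar, which then holds it. Press it fully home.
- blue_cover (a joint): Blue cover's angle (rad); same make and values as the red one, centred at box x = +29 mm (gland end).
- red_press (a point): Point on the red cover's outer (upper) face, in its middle, 26 mm from the hinge line; moves with the cover. With the cover shut it is 30 mm above the box's middle point and 2 mm on the hinge side of it.
- blue_press (a point): The same point on the blue cover.
- cradle: Fixed dark steel plate 180 x 112 x 12 mm, origin at the centre of its underside on the bench, x along its length. The box stands on it between four yellow corner brackets 10 mm high (2 mm play), which leave the middle 100 mm of its long sides free. Lift the box straight up.
- stand: Fixed camera stand: dark base 130 x 130 x 14 mm (origin: centre of its underside), post, and white camera head (85 x 56 x 52 mm) at 0.30 m height with black lens hood, 56 mm wide, white ring. It looks towards the stand's -x, tilted down 0.25 to 0.48 rad (varies). Must not be knocked.
- lens (a point): Centre of the front face of the lens hood. Its x axis points backwards into the camera: the camera looks along -x; y is level; z is the camera's up.
- view_point (a point): The point in the air on the line of sight 120 mm in front of the lens: where the gland's tip must be. Axes as the lens: the box's x axis must point along this x axis.
- spare_box: Bystander: a second grey box of the same size with plain grey covers, all shut, lying loose near the back. Origin under its centre.
- spray_can: Bystander: white spray can with a green label, 62 mm across, 190 mm high. Origin under its centre.
- paint_tin: Bystander: tin with white label, 94 mm across, 100 mm high. Origin under its centre.
- screwdriver: Bystander: screwdriver lying to the right of the cradle.
- wrench: Bystander: steel wrench lying to the left, near the robot.
- flange: Bystander: flat steel ring, 76 mm across, 10 mm thick, lying to the left near the robot.

How it is judged:
By the outcome, as a careful person would: the job done as asked, in the order asked, and still so for the second after the job is handed in, while the arm keeps its last pose, push and grip.
It also fails if it takes over 51 s, if anything falls off the work surface, if the arm or the gripper's body presses on something with over 40 N, if the wrist force passes 120 N, or if a joint passes its speed limit or range.

## Working session

There is one attempt and no reset: what is moved stays moved. The work goes in short steps, Python scripts to look and compute and a tool call to move; the robot and the scene stay as the last step left them, time stands still between calls to the robot, and variables do not carry over. Pictures are saved under pics/ and viewed, and the job is handed in when it is done.

Besides the shell and the picture viewer there is one more tool, called after "Call:" as name(argument=value, ...) on one line, values as JSON. carry_out: Moves the arm, as the interface text tells. Its arguments: {"type":"object","properties":{"series":{"type":"string"},"grip_force":{"type":"number"}},"required":["series"]}

```bash
ls -la; mkdir -p pics
cat > h.py <<'E'
import numpy as np, cv2
from bench import r, eyes, spotter
from scipy.spatial.transform import Rotation as Ro
def tool():
    o=r.get_obs(); T=np.eye(4); T[:3,:3]=Ro.from_rotvec(o['orientation']).as_matrix(); T[:3,3]=o['tcp_pos']; return T
def cam(p,T=None):
    K=np.array(p['intrinsics'])
    if 'R' in p and p['R'] is not None and 'T_tool_cam' not in p: return K,np.array(p['R']),np.array(p['t'])
    W=T@np.array(p['T_tool_cam']); R=W[:3,:3].T; return K,R,-R@W[:3,3]
def proj(c,X):
    K,R,t=c; q=K@(R@np.asarray(X,float)+t); return q[:2]/q[2]
def tri(cs,uvs):
    A=[];b=[]
    for (K,R,t),uv in zip(cs,uvs):
        d=R.T@np.linalg.inv(K)@[uv[0],uv[1],1]; d/=np.linalg.norm(d); C=-R.T@t
        P=np.eye(3)-np.outer(d,d); A.append(P); b.append(P@C)
    X=np.linalg.lstsq(np.vstack(A),np.hstack(b),rcond=None)[0]
    return X,[np.round(proj(c,X)-uv,1) for c,uv in zip(cs,uvs)]
def onz(c,uv,z):
    K,R,t=c; d=R.T@np.linalg.inv(K)@[uv[0],uv[1],1]; C=-R.T@t; return C+d*(z-C[2])/d[2]
E
python3 - <<'E'
from h import *
o=r.get_obs(); print(o, r.tip_reach)
for n in ['side','top','wrist']:
    p=eyes.grab_frame(n); cv2.imwrite(f'pics/{n}0.png',p['color']); print(n,[k for k in p])
    for q in ['unit_center','gland_tip','red_press','blue_press','cradle','stand','lens','view_point','spare_box','spray_can','paint_tin']:
        print(q,[(np.round(d['uv'],1).tolist(),round(d['confidence'],2)) for d in spotter.mark_of(p,q)[:2]])
E
```

```text
total 12
drwxr-xr-x  3 agent agent 4096 Dec  6 20:58 .
drwxr-xr-x 23 root  root  4096 Dec  6 20:57 ..
drwxr-xr-x  2 agent agent 4096 Dec  6 20:58 pics
{'clock': 0.0, 'joints': array([ 1.15492108,  0.47778902,  0.02234095,  1.5564648 , -0.01149828,
        1.10928705, -0.08313536]), 'qvel': array([ 0.00063588,  0.00031321,  0.00116063,  0.00177329,  0.00056982,
       -0.00061956,  0.0003557 ]), 'tau': array([ 3.35877839e-04, -5.96450329e+01,  1.60794508e+00, -2.81191635e+01,
        1.24578891e-02,  9.35326709e-03,  2.81398917e-05]), 'tcp_pos': array([ 0.20429332, -0.64273299,  0.23832752]), 'orientation': array([-3.10271931e+00, -4.81252621e-01,  6.49670155e-04]), 'contact_force': array([ 0.17334535,  0.26840601, -0.55679022]), 'moment': array([-0.03825432, -0.00590362,  0.00063584]), 'grip_width': 0.0852444795847148} 0.008
side ['color', 'intrinsics', 'R', 't', 'shot']
unit_center [([328.8, 246.6], 0.53)]
gland_tip [([340.2, 233.7], 0.58)]
red_press [([340.2, 234.1], 0.23)]
blue_press [([328.8, 230.1], 0.35)]
cradle []
stand [([306.9, 169.4], 0.94)]
lens [([302.2, 123.4], 0.72)]
view_point []
spare_box [([393.8, 224.0], 0.64)]
spray_can [([420.7, 278.3], 0.83), ([303.1, 126.2], 0.73)]
paint_tin [([365.5, 202.0], 0.59)]
top ['color', 'intrinsics', 'R', 't', 'shot']
unit_center [([331.4, 216.4], 0.57), ([237.5, 252.8], 0.27)]
gland_tip [([323.6, 199.1], 0.64), ([185.0, 264.0], 0.27)]
red_press [([333.1, 222.5], 0.6)]
blue_press [([326.5, 210.1], 0.74), ([407.5, 162.1], 0.3)]
cradle [([331.4, 220.0], 0.88)]
stand [([215.0, 163.8], 0.7)]
lens [([203.0, 168.1], 0.59)]
view_point []
spare_box [([335.6, 139.9], 0.94)]
spray_can [([404.3, 163.7], 0.69)]
paint_tin [([291.3, 143.3], 0.69)]
wrist ['color', 'intrinsics', 'T_tool_cam', 'shot']
unit_center []
gland_tip []
red_press []
blue_press []
cradle []
stand []
lens []
view_point []
spare_box []
spray_can []
paint_tin []
```

View pics/side0.png

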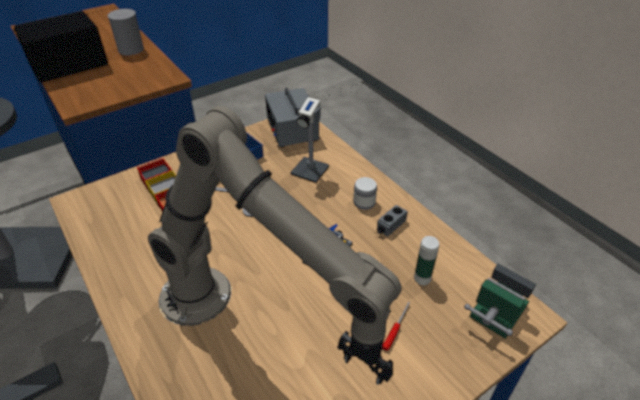

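View pics/top0.png

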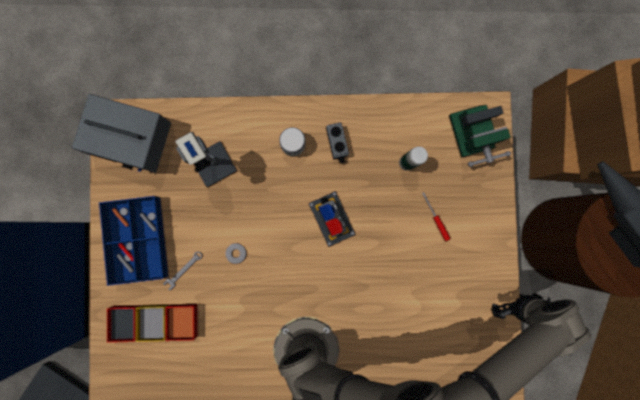

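Run:
```python
from h import *
print(r.get_obs()['clock'])
a=cv2.imread('pics/side0.png'); b=cv2.imread('pics/top0.png')
cv2.imwrite('pics/sidez.png',cv2.resize(a[90:310,270:460],None,fx=3,fy=2.7,interpolation=cv2.INTER_CUBIC))
cv2.imwrite('pics/topz.png',cv2.resize(b[110:310,170:430],None,fx=3,fy=3,interpolation=cv2.INTER_CUBIC))
p=eyes.grab_frame('side'); q=eyes.grab_frame('top')
for x in (p,q):
    R,t=x['R'],x['t']; print(x['intrinsics'][0][0], -R.T@t, R[2])
cs=[cam(p),cam(q)]
for n,u,v in [('stand',[306.9,169.4],[215,163.8]),('lens',[302.2,123.4],[203,168.1]),('blue',[328.8,230.1],[326.5,210.1]),('gland',[328.8,230.1],[323.6,199.1])]:
    print(n,tri(cs,[u,v]))
c=cs[1]
for n,v,z in [('unit',[331.4,216.4],.042),('gland',[323.6,199.1],.038),('cradle',[331.4,220],0),('stand',[215,163.8],0),('spare',[335.6,139.9],0),('can',[404.3,163.7],0),('tin',[291.3,143.3],0)]:
    print(n,onz(c,v,z))
```

```text
1.8
494.7694200970502 [-0.23628412 -1.08873097  1.39434497] [ 0.43143367  0.6044446  -0.66971017]
447.59901990346924 [ 0.46470236 -0.01199419  1.6803901 ] [ 0.05159014 -0.00758608 -0.99863953]
stand (array([0.68939626, 0.32757329, 0.01364632]), [array([ 1.7, -0.1]), array([-1. ,  1.7])])
lens (array([0.64698999, 0.30598607, 0.28349363]), [array([-0.5,  0. ]), array([ 0.3, -0.5])])
blue (array([ 0.50803251, -0.08365104,  0.0886784 ]), [array([ 1. , -0.1]), array([-0.5,  0.9])])
gland (array([ 0.5370242 , -0.06793564,  0.05962223]), [array([ 4.7, -0.4]), array([-2.5,  4.2])])
unit [ 0.48899436 -0.10520067  0.042     ]
gland [ 0.55322663 -0.07833504  0.038     ]
cradle [ 0.47612066 -0.10725443  0.        ]
stand [0.69749801 0.32637966 0.        ]
spare [ 0.77876002 -0.13069659  0.        ]
can [ 0.6825838 -0.3881736  0.       ]
tin [0.76932199 0.037268   0.        ]
```

View pics/topz.png

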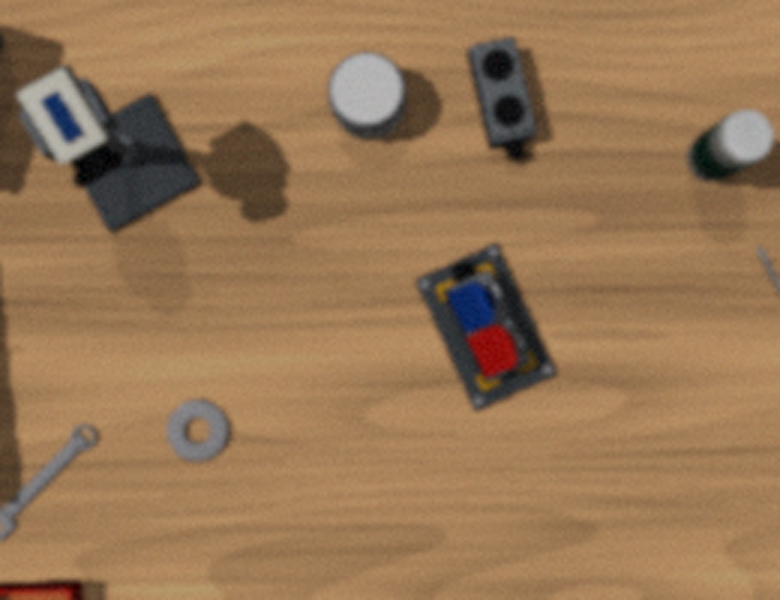

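View pics/sidez.png

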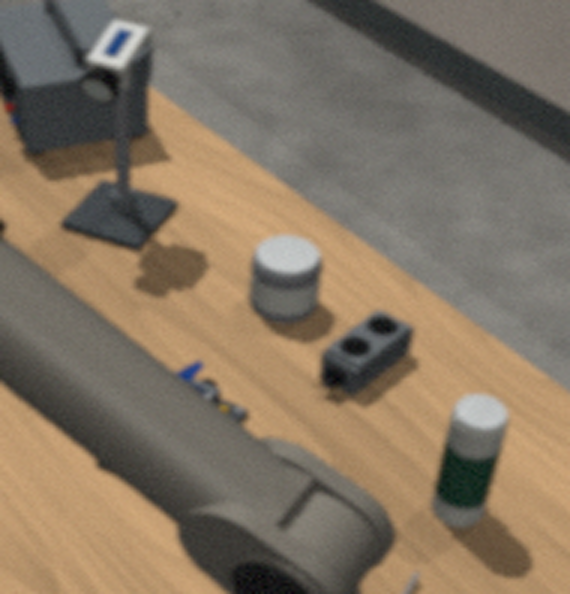

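Run:
```python
from h import *
T=tool(); print(np.round(T,3)); print(r.get_obs()['clock'])
p=eyes.grab_frame('wrist'); print(np.round(p['T_tool_cam'],3), p['intrinsics'])
```

```text
[[ 0.953  0.303  0.     0.204]
 [ 0.303 -0.953 -0.    -0.643]
 [ 0.     0.    -1.     0.239]
 [ 0.     0.     0.     1.   ]]
1.9
[[-0.001 -0.947 -0.321  0.082]
 [ 1.    -0.001 -0.001 -0.   ]
 [ 0.    -0.321  0.947 -0.134]
 [ 0.     0.     0.     1.   ]] [[289.56094037   0.         322.26491465]
 [  0.         289.56094037 198.91019282]
 [  0.           0.           1.        ]]
```

View pics/wrist0.png

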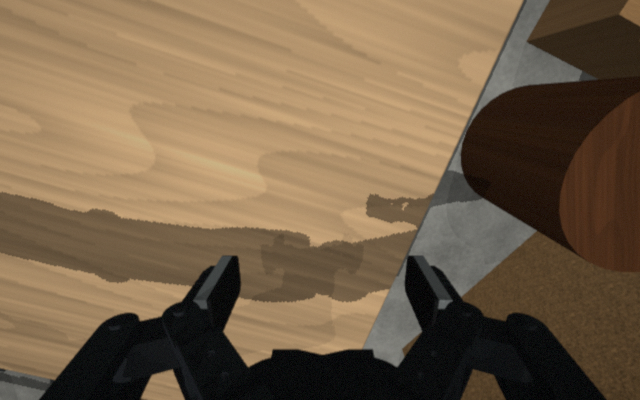

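```bash
cat >> h.py <<'E'
def plan(target,yaw,n=None,v=5.8,w=0.18,g=1.0,T=None):
    "rows from present pose to target, world yaw of tool x; turn dir chosen short unless yaw given >pi away"
    T=tool() if T is None else T.copy()
    y0=np.arctan2(T[1,0],T[0,0]); dy=yaw-y0
    d=(np.asarray(target)-T[:3,3])*100
    N=n or int(max(np.ceil(np.linalg.norm(d)/v),np.ceil(abs(dy)/w),1))
    rows=[]
    for i in range(N):
        T_=Ro.from_rotvec([0,0,y0+dy*i/N]).as_matrix()@np.diag([1,-1,-1.])
        s=T_.T@(d/N); rows.append('%.2f %.2f %.2f %.3f %g'%(*s,-dy/N,g))
    print(N,'rows'); 
    for i in range(0,N,8): print('; '.join(rows[i:i+8]))
def stat():
    o=r.get_obs(); R=Ro.from_rotvec(o['orientation']).as_matrix()
    print('t %.2f'%o['clock'],'tcp',np.round(o['tcp_pos'],4),'yaw %.3f'%np.arctan2(R[1,0],R[0,0]),'zax',np.round(R[:,2],3),'F',np.round(o['contact_force'],1),'M',np.round(o['moment'],2),'w %.4f'%o['grip_width'],'q',np.round(o['joints'],2))
E
python3 - <<'E'
from h import *
stat()
plan([0.48,-0.11,0.25],np.deg2rad(204),n=18)
E
```

```text
t 1.95 tcp [ 0.2045 -0.6433  0.2393] yaw 0.308 zax [ 0. -0. -1.] F [-0.2  1.  -0.4] M [-0.03  0.02 -0.02] w 0.0851 q [ 1.15  0.48  0.02  1.56 -0.01  1.11 -0.08]
18 rows
2.36 -2.36 -0.06 -0.181 1; 2.74 -1.90 -0.06 -0.181 1; 3.04 -1.37 -0.06 -0.181 1; 3.24 -0.81 -0.06 -0.181 1; 3.33 -0.21 -0.06 -0.181 1; 3.31 0.39 -0.06 -0.181 1; 3.19 0.98 -0.06 -0.181 1; 2.96 1.54 -0.06 -0.181 1
2.64 2.04 -0.06 -0.181 1; 2.23 2.48 -0.06 -0.181 1; 1.74 2.84 -0.06 -0.181 1; 1.20 3.11 -0.06 -0.181 1; 0.63 3.28 -0.06 -0.181 1; 0.03 3.33 -0.06 -0.181 1; -0.57 3.28 -0.06 -0.181 1; -1.15 3.13 -0.06 -0.181 1
-1.70 2.87 -0.06 -0.181 1; -2.19 2.52 -0.06 -0.181 1
```

Call:
carry_out(series="2.4 -2.4 0 -0.18 0; 2.7 -1.9 0 -0.18 0; 3 -1.4 0 -0.18 0; 3.2 -0.8 0 -0.18 0; 3.3 -0.2 0 -0.18 0; 3.3 0.4 0 -0.18 0; 3.2 1 0 -0.18 0; 3 1.5 0 -0.18 0")

```text
clock: 2.95
tcp_pos: [0.3271, -0.4057, 0.2395]
orientation: [2.009, 2.415, -0.0]
contact_force: [0.3, 0.4, 0.5]
grip_width: 0.0002
```

Call:
carry_out(series="2.6 2 0 -0.18 0; 2.2 2.5 0 -0.18 0; 1.7 2.8 0 -0.18 0; 1.2 3.1 0 -0.18 0; 0.6 3.3 0 -0.18 0; 0 3.3 0 -0.18 0; -0.6 3.3 0 -0.18 0; -1.2 3.1 0 -0.18 0")

```text
clock: 3.95
tcp_pos: [0.4523, -0.1716, 0.2396]
orientation: [-0.082, 3.14, -0.001]
contact_force: [0.3, 0.8, 0.5]
grip_width: -0.0
```

Run:
```python
from h import *
stat()
plan([0.48,-0.11,0.25],np.deg2rad(204)-2*np.pi)
```

```text
t 3.95 tcp [ 0.4523 -0.1716  0.2396] yaw -3.090 zax [ 0.    -0.001 -1.   ] F [0.3 0.8 0.5] M [ 0.01 -0.04  0.  ] w -0.0000 q [ 0.88  0.24 -0.73  1.96  0.19  1.01  1.68]
3 rows
-1.03 2.00 -0.35 -0.122 1; -1.27 1.86 -0.35 -0.122 1; -1.48 1.69 -0.35 -0.122 1
```

Call:
carry_out(series="-1 2 -0.4 -0.12 0; -1.3 1.9 -0.4 -0.12 0; -1.5 1.7 -0.4 -0.12 0; 0 0 0 0 0")

```text
clock: 4.45
tcp_pos: [0.4809, -0.1091, 0.2518]
orientation: [-0.637, 3.075, 0.0]
contact_force: [0.1, -0.2, 0.6]
grip_width: -0.0001
```

Run:
```python
from h import *
stat(); T=tool()
p=eyes.grab_frame('wrist'); cv2.imwrite('pics/w1.png',p['color']); c=cam(p,T)
for q in ['unit_center','gland_tip','red_press','blue_press','cradle']:
    d=spotter.mark_of(p,q); print(q,[(np.round(e['uv'],1).tolist(),round(e['confidence'],2)) for e in d[:2]], [np.round(onz(c,e['uv'],{'unit_center':.042,'gland_tip':.038,'cradle':0}.get(q,.08)),4) for e in d[:1]])
```

```text
t 4.45 tcp [ 0.4809 -0.1091  0.2518] yaw -2.733 zax [ 0.001  0.    -1.   ] F [ 0.1 -0.2  0.6] M [-0.01  0.04  0.04] w -0.0001 q [ 0.82  0.26 -0.83  1.92  0.22  1.05  1.87]
unit_center [([325.1, 175.3], 0.64)] [array([ 0.4825, -0.1045,  0.042 ])]
gland_tip [([321.9, 231.9], 0.77), ([81.3, 216.3], 0.32)] [array([ 0.5555, -0.0773,  0.038 ])]
red_press [([336.1, 158.6], 0.73)] [array([ 0.4524, -0.1051,  0.08  ])]
blue_press [([337.1, 212.3], 0.67)] [array([ 0.508 , -0.0789,  0.08  ])]
cradle [] []
```

View pics/w1.png

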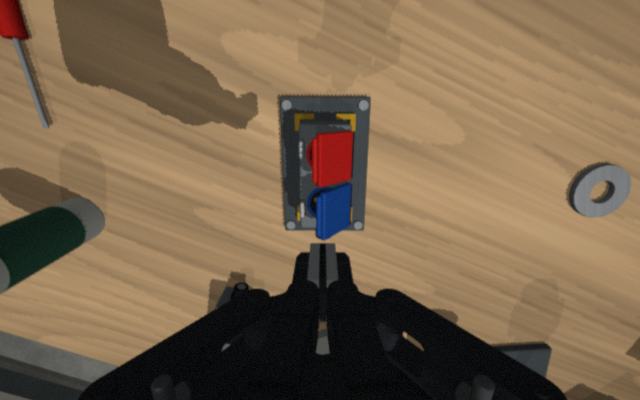

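Run:
```python
from h import *
T=tool(); p=eyes.grab_frame('wrist'); c=cam(p,T)
a=p['color'][80:250,260:390]; cv2.imwrite('pics/w1z.png',cv2.resize(a,None,fx=3.5,fy=3.5,interpolation=cv2.INTER_CUBIC))
for u in [(279,96),(370,96),(285,230),(366,230),(286,104),(364,104),(291,226),(358,226)]:
    print(u,np.round(onz(c,u,.012),4))
```

```text
(279, 96) [ 0.4185 -0.1947  0.012 ]
(370, 96) [ 0.3751 -0.0928  0.012 ]
(285, 230) [ 0.5826 -0.1249  0.012 ]
(366, 230) [ 0.5378 -0.0196  0.012 ]
(286, 104) [ 0.4238 -0.1835  0.012 ]
(364, 104) [ 0.3863 -0.0955  0.012 ]
(291, 226) [ 0.5736 -0.1193  0.012 ]
(358, 226) [ 0.5367 -0.0326  0.012 ]
```

View pics/w1z.png

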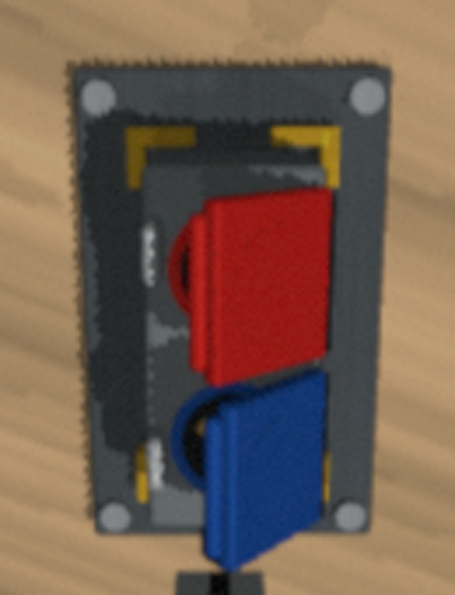

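Run:
```python
from h import *
T=tool(); p=eyes.grab_frame('wrist'); c=cam(p,T)
for z,us in [(.013,[(287.7,107.7),(364.6,107.7),(292.9,227.7),(360,227.1)]),(.012,[(280.6,98.9),(371.4,99.1),(288,232.3),(365.7,232.3)])]:
    P=np.array([onz(c,u,z) for u in us]); print(P.mean(0)); 
    d=P[2]-P[0]+P[3]-P[1]; e=P[1]-P[0]+P[3]-P[2]
    print('yaw',np.degrees(np.arctan2(d[1],d[0])),np.degrees(np.arctan2(e[1],e[0]))-90, np.linalg.norm(d)/2,np.linalg.norm(e)/2)
```

```text
[ 0.48211911 -0.10446846  0.013     ]
yaw 23.46408074433068 23.352924633266284 0.16040127777788957 0.09432247664015098
[ 0.48108145 -0.10467848  0.012     ]
yaw 23.69476145985731 23.01368106103773 0.1785392675134819 0.11041352227687345
```

Call:
carry_out(series="1.3 0.6 -0.2 0 0; 1.4 0.6 3 0 0; 0 0 4 0 0; 0 0 3 0 0; 0 0 1.2 0 0; 0 0 1.2 0 0; 0 -0.2 1 0 0")

```text
clock: 5.72
tcp_pos: [0.4519, -0.1122, 0.1195]
orientation: [-0.633, 3.076, -0.001]
contact_force: [-0.2, -0.2, 0.1]
grip_width: 0.0002
```

Run:
```python
from h import *
stat(); 
p=eyes.grab_frame('wrist'); cv2.imwrite('pics/w2.png',p['color'])
```

```text
t 5.72 tcp [ 0.4519 -0.1122  0.1195] yaw -2.735 zax [ 0.001 -0.001 -1.   ] F [-0.2 -0.2  0.1] M [-0.   -0.02 -0.03] w 0.0002 q [ 0.74  0.4  -0.75  2.11  0.39  0.77  1.72]
```

View pics/w2.png

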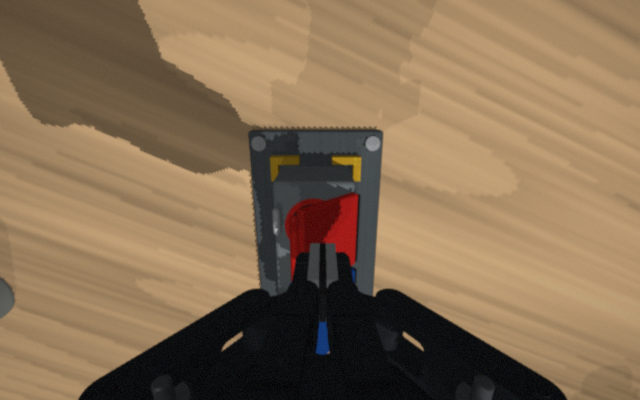

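Call:
carry_out(series="0 0 0.8 0 0; 0 0 0.8 0 0; 0 -0.2 0.8 0 0; 0 -0.2 0.6 0 0; 0 -0.2 0.4 0 0; 0 0 0.3 0 0")

```text
clock: 6.52
tcp_pos: [0.454, -0.1177, 0.0824]
orientation: [-0.634, 3.077, -0.0]
contact_force: [0.3, -0.7, 3.5]
grip_width: 0.0
```

Run:
```python
from h import *
stat(); 
p=eyes.grab_frame('wrist'); cv2.imwrite('pics/w3.png',p['color'])
```

```text
t 6.53 tcp [ 0.454  -0.1177  0.0824] yaw -2.735 zax [ 0. -0. -1.] F [ 0.3 -0.7  3.5] M [-0.15  0.11 -0.02] w 0.0000 q [ 0.7   0.46 -0.7   2.13  0.46  0.7   1.67]
```

View pics/w3.png

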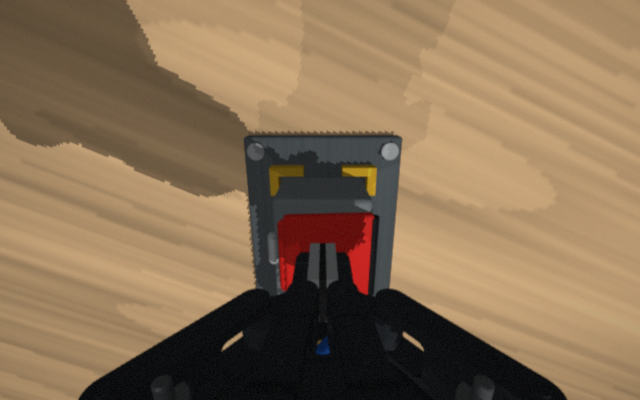

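Call:
carry_out(series="0 0 0.2 0 0; 0 0 0.15 0 0; 0 0 0.1 0 0; 0 0 0 0 0")

```text
clock: 7.08
tcp_pos: [0.4541, -0.1179, 0.0795]
orientation: [0.633, -3.077, 0.003]
contact_force: [-7.2, -0.3, 26.7]
grip_width: -0.0002
```

Call:
carry_out(series="0 0 0.15 0 0; 0 0 0.15 0 0; 0 0 0 0 0")

```text
clock: 7.45
tcp_pos: [0.4544, -0.1179, 0.0787]
orientation: [0.633, -3.076, 0.007]
contact_force: [-17.0, -0.0, 57.6]
grip_width: 0.0003
```

Call:
carry_out(series="0 0 -0.6 0 0; 0 0 -2 0 0; 0 0.4 -3 0 0; -2 0.4 -1 0 0; -3 0 0 0 0; -0.8 0 0 0 0")

```text
clock: 8.2
tcp_pos: [0.5051, -0.0863, 0.1409]
orientation: [-0.635, 3.075, 0.001]
contact_force: [-0.3, -0.2, 0.3]
grip_width: -0.0001
```

Run:
```python
from h import *
stat(); 
T=tool(); o=T[:3,3]-[.4817,-.1046,0]; bx=np.array([.918,.397,0]); by=np.array([-.397,.918,0]); print(o@bx,o@by)
p=eyes.grab_frame('wrist'); cv2.imwrite('pics/w4.png',p['color'])
```

```text
t 8.20 tcp [ 0.5051 -0.0863  0.1409] yaw -2.734 zax [ 0.001  0.001 -1.   ] F [-0.3 -0.2  0.3] M [ 0.02 -0.04 -0.  ] w -0.0001 q [ 0.66  0.44 -0.75  1.99  0.39  0.86  1.67]
0.02874814518207262 0.007458517210172771
```

View pics/w4.png

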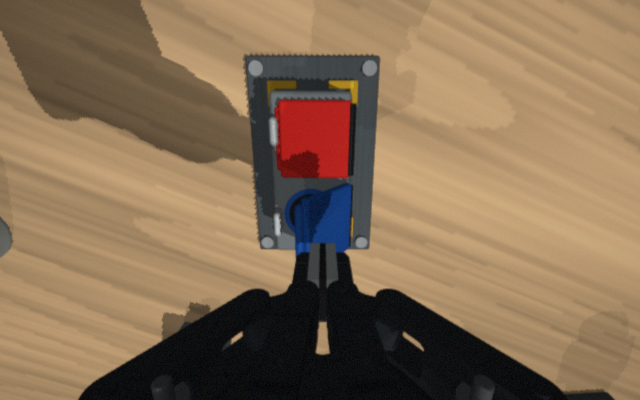

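Call:
carry_out(series="0 0 1.4 0 0; 0 0 1.2 0 0; 0 -0.2 1.2 0 0; 0 -0.2 0.9 0 0; 0 -0.2 0.6 0 0; 0 -0.2 0.5 0 0; 0 0 0.3 0 0; 0 0 0.2 0 0")

```text
clock: 9.25
tcp_pos: [0.5071, -0.0948, 0.0793]
orientation: [0.633, -3.076, 0.003]
contact_force: [-11.4, 0.4, 34.5]
grip_width: -0.0001
```

Call:
carry_out(series="0 0 0.15 0 0; 0 0 0.05 0 0; 0 0 0 0 0")

```text
clock: 9.62
tcp_pos: [0.5072, -0.0948, 0.0791]
orientation: [0.633, -3.076, 0.005]
contact_force: [-14.6, 0.4, 42.1]
grip_width: 0.0002
```

Call:
carry_out(series="0 0 -0.8 0 0; 0 0.4 -3 0 1; -2 0 -5 0 1; -3 0 -4 0 1; 0 0 0 0 1")

```text
clock: 10.25
tcp_pos: [0.5554, -0.0697, 0.2074]
orientation: [-0.634, 3.068, -0.002]
contact_force: [-0.4, -0.2, -0.3]
grip_width: 0.0724
```

Run:
```python
from h import *
stat(); 
p=eyes.grab_frame('wrist'); cv2.imwrite('pics/w5.png',p['color'])
plan([.681,.099,.369],np.deg2rad(207)-2*np.pi)
```

```text
t 10.25 tcp [ 0.5554 -0.0697  0.2074] yaw -2.734 zax [ 0.008  0.001 -1.   ] F [-0.4 -0.2 -0.3] M [ 0.04 -0.01  0.  ] w 0.0724 q [ 0.63  0.42 -0.78  1.83  0.35  1.02  1.69]
5 rows
-3.70 2.10 -3.28 -0.013 1; -3.72 2.06 -3.28 -0.013 1; -3.75 2.01 -3.28 -0.013 1; -3.78 1.96 -3.28 -0.013 1; -3.80 1.91 -3.28 -0.013 1
```

View pics/w5.png

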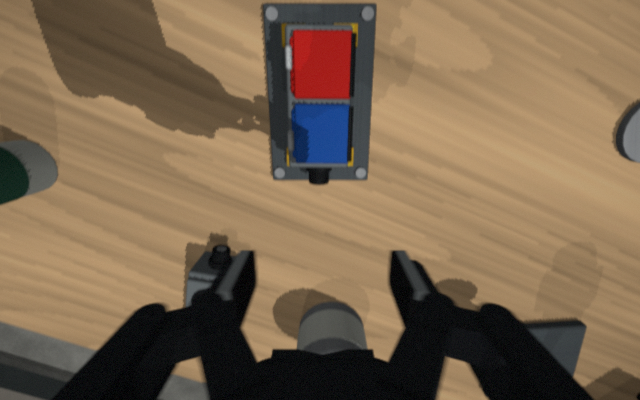

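Call:
carry_out(series="-3.7 2.1 -3.3 -0.013 1; -3.7 2.1 -3.3 -0.013 1; -3.8 2 -3.3 -0.013 1; -3.8 2 -3.3 -0.013 1; -3.8 1.9 -3.3 -0.013 1; 0 0 0 0 1; 0 0 0 0 1")

```text
clock: 11.18
tcp_pos: [0.6791, 0.0981, 0.3664]
orientation: [0.732, -3.052, 0.002]
contact_force: [-0.3, 0.7, -0.6]
grip_width: 0.0854
```

Run:
```python
from h import *
stat(); T=tool()
p=eyes.grab_frame('wrist'); cv2.imwrite('pics/w6.png',p['color']); np.savez('w6.npz',T=T,X=p['T_tool_cam'],K=p['intrinsics'])
for q in ['lens','view_point','stand']: print(q,[(np.round(e['uv'],1).tolist(),round(e['confidence'],2)) for e in spotter.mark_of(p,q)[:2]])
```

```text
t 11.18 tcp [0.6791 0.0981 0.3664] yaw -2.671 zax [-0.003 -0.002 -1.   ] F [-0.3  0.7 -0.6] M [-0.09 -0.03  0.  ] w 0.0854 q [ 0.27  0.53 -0.8   1.31  0.37  1.45  1.54]
lens [([552.1, 279.1], 0.86)]
view_point []
stand [([429.0, 220.6], 0.85)]
```

View pics/w6.png

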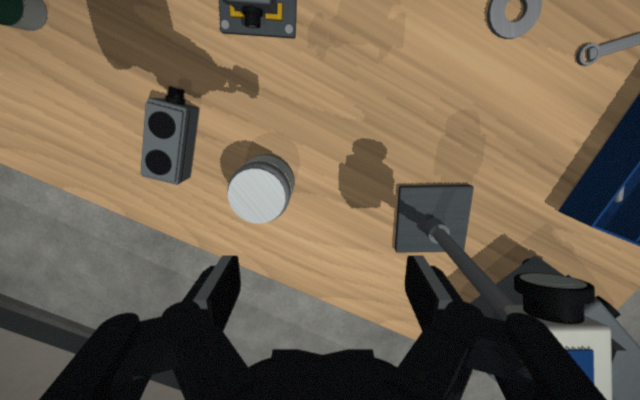

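Call:
carry_out(series="-4 -1 0 0 1; -4 -1 0 0 1; -3 -1 0 0 1; 0 0 0 0 1; 0 0 0 0 1")

```text
clock: 12.0
tcp_pos: [0.7909, 0.1219, 0.3685]
orientation: [0.733, -3.054, 0.0]
contact_force: [-0.4, -0.1, -1.2]
grip_width: 0.0852
```

Run:
```python
from h import *
stat(); T=tool()
p=eyes.grab_frame('wrist'); cv2.imwrite('pics/w7.png',p['color']); np.savez('w7.npz',T=T,X=p['T_tool_cam'],K=p['intrinsics'])
for q in ['lens','view_point','stand']: print(q,[(np.round(e['uv'],1).tolist(),round(e['confidence'],2)) for e in spotter.mark_of(p,q)[:2]])
```

```text
t 12.00 tcp [0.7909 0.1219 0.3685] yaw -2.671 zax [-0.001 -0.    -1.   ] F [-0.4 -0.1 -1.2] M [-0.02 -0.   -0.02] w 0.0852 q [ 0.11  0.73 -0.74  0.95  0.47  1.6   1.57]
lens [([625.9, 150.7], 0.92)]
view_point []
stand [([452.8, 158.5], 0.61)]
```

View pics/w7.png

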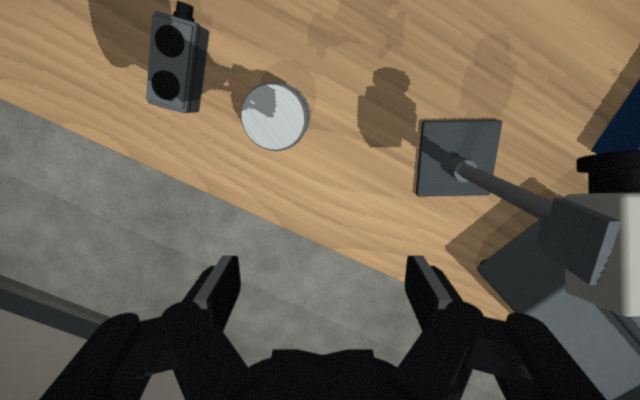

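Call:
carry_out(series="1 1 -4 0 1; 1 1 -4 0 1; 0 0 -4 0 1; 0 0 0 0 1; 0 0 0 0 1")

```text
clock: 12.82
tcp_pos: [0.7643, 0.131, 0.4885]
orientation: [0.733, -3.054, 0.001]
contact_force: [0.6, -0.7, -0.8]
grip_width: 0.0854
```

Run:
```python
from h import *
stat(); T=tool()
p=eyes.grab_frame('wrist'); cv2.imwrite('pics/w8.png',p['color']); np.savez('w8.npz',T=T,X=p['T_tool_cam'],K=p['intrinsics'])
for q in ['lens','stand']: print(q,[(np.round(e['uv'],1).tolist(),round(e['confidence'],2)) for e in spotter.mark_of(p,q)[:2]])
```

```text
t 12.82 tcp [0.7643 0.131  0.4885] yaw -2.670 zax [-0.    -0.001 -1.   ] F [ 0.6 -0.7 -0.8] M [0.03 0.04 0.03] w 0.0854 q [ 0.05  0.67 -0.74  0.78  0.45  1.81  1.59]
lens [([500.9, 153.5], 0.72)]
stand [([420.3, 158.2], 0.94)]
```

View pics/w8.png

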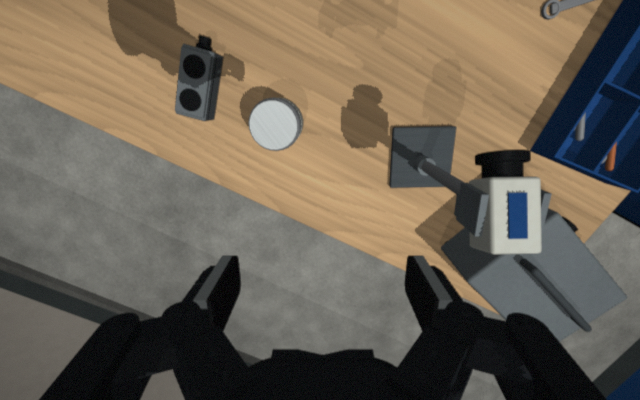

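Run:
```python
import cv2
def z(n,x0,y0,x1,y1,f,o):
    a=cv2.imread(n)[y0:y1,x0:x1]; cv2.imwrite(o,cv2.resize(a,None,fx=f,fy=f,interpolation=cv2.INTER_CUBIC))
z('pics/w8.png',380,110,560,270,4,'pics/w8z.png')
z('pics/w6.png',380,170,640,400,3,'pics/w6z.png')
z('pics/w7.png',400,100,640,330,3,'pics/w7z.png')
```

View pics/w8z.png

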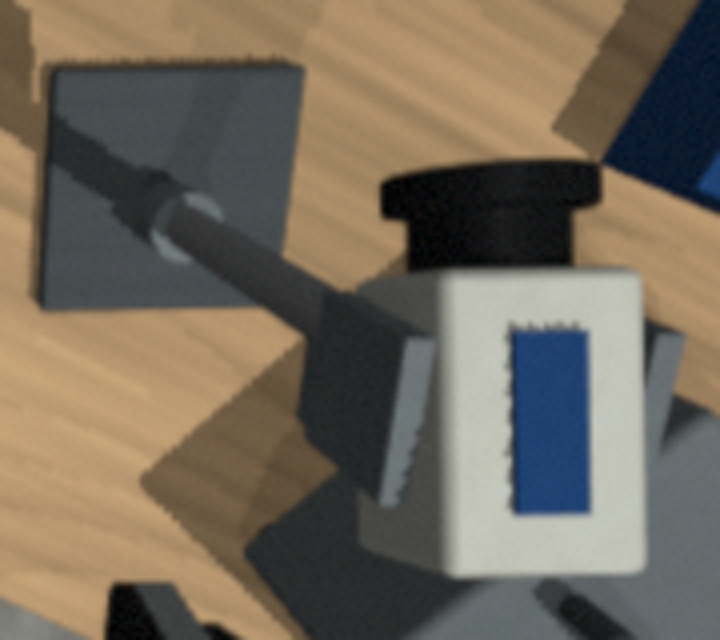

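View pics/w6z.png

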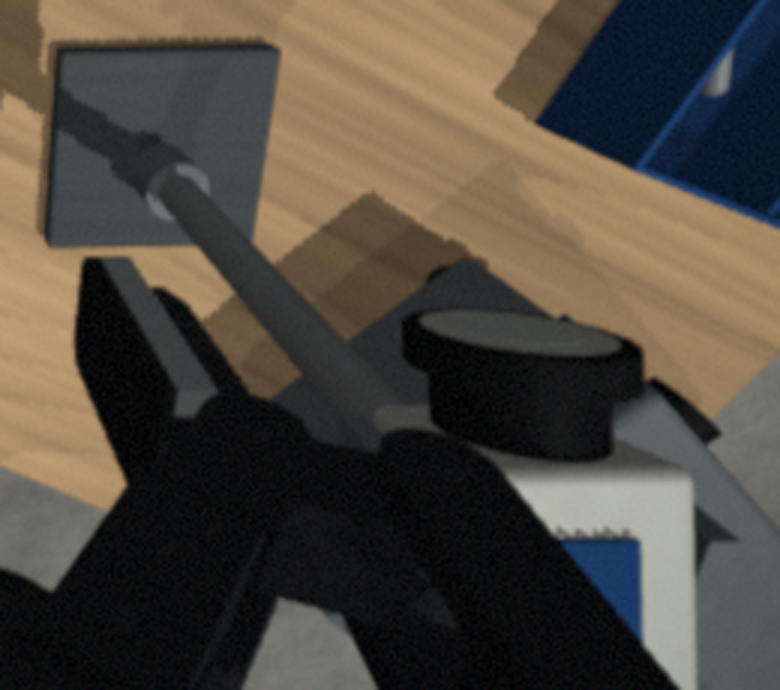

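View pics/w7z.png

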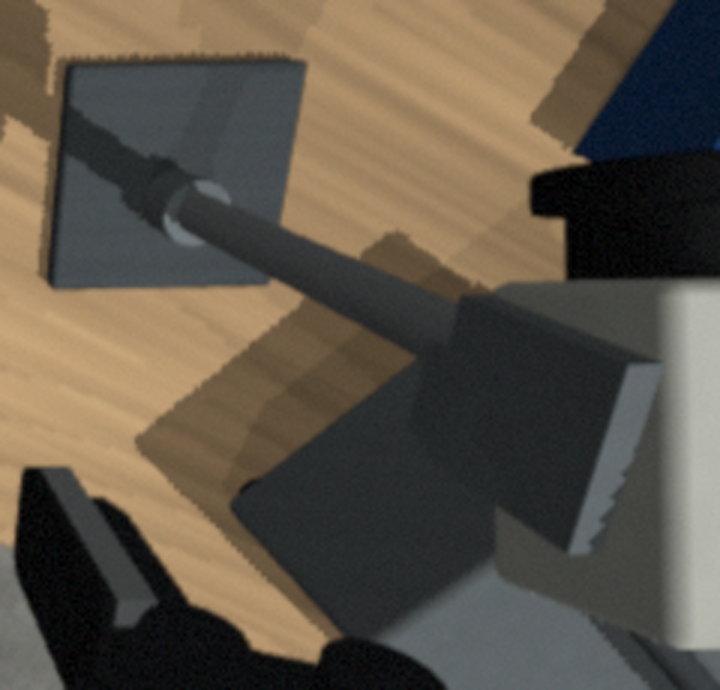

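```bash
cat > fitlens.py <<'E'
from h import *
from scipy.optimize import least_squares
C={}
for n in ['w6','w7','w8']:
    d=np.load(n+'.npz'); W=d['T']@d['X']; R=W[:3,:3].T; C[n]=(d['K'],R,-R@W[:3,3])
base={'w8':[(393,126.75),(455.5,126.75),(391,186.5)],'w6':[(380+58/3,170+47/3),(380+279/3,170+48/3),(380+50/3,170+243/3)],'w7':[(400+68/3,100+64/3),(400+305/3,100+63/3),(400+53/3,100+286/3)]}
# base corners: image up = tool +x = away(-u): first two are -x side;  left = -y? 
for n,l in base.items():
    P=np.array([onz(C[n],u,.014) for u in l]); e=P[1]-P[0]; f=P[0]-P[2]
    print(n,np.round(P[:,:2],4).tolist(),'L',np.linalg.norm(e),np.linalg.norm(f),'yaw',np.degrees(np.arctan2(e[1],e[0]))-90, np.degrees(np.arctan2(-f[1],-f[0])),'centre',np.round((P[1]+P[2])/2,4))
# head corners (lx: 0 front 1 rear, ly -1/+1, lz +1/-1); left in image = -y
obs=[('w8',0,-1,1,491.25,178),('w8',0,1,1,540,177.5),('w8',1,1,1,540.75,253.25),('w8',1,-1,1,491.75,254.25),('w8',0,-1,-1,470,180),('w8',1,-1,-1,470,246.25),
('w7',0,-1,1,621.7,195),('w7',0,-1,-1,565.7,196.7),('w7',1,-1,1,621,316),('w7',1,-1,-1,565.7,294),('w6',0,1,1,610,328.3)]
lens=[('w6',553,280.3),('w8',500.9,153.5),('w7',625.9,150.7)]
hood=[]
def frame(p):
    x,y,z,yaw,t,h,zo=p
    R=Ro.from_euler('ZY',[yaw,-t]).as_matrix(); return R,np.array([x,y,z])
def res(p,full=False):
    R,L=frame(p); o=[]
    for n,a,b,c,u,v in obs:
        q=[p[5]+.085*a, .028*b, .026*c+p[6]]
        q=np.array(q)-np.array([0.002*(2*a-1),.002*b,.002*c])*0.7
        o.append(proj(C[n],L+R@q)-[u,v])
    for n,u,v in lens: o.append((proj(C[n],L)-[u,v])*0.7)
    o=np.array(o); return o if full else o.ravel()
if __name__=='__main__':
    s=least_squares(res,[.647,.306,.283,.48,.35,.03,0],loss='soft_l1',f_scale=1.5)
    print(np.round(s.x,4),np.degrees(s.x[3:5])); print(np.round(res(s.x,True),1))
    R,L=frame(s.x); print('lens',L,'view',L-.12*R[:,0],'x axis',R[:,0])
    J=s.jac; print('sd',np.sqrt(np.diag(np.linalg.inv(J.T@J))))
E
python3 fitlens.py
```

```text
w8 [[0.669, 0.2452], [0.6111, 0.3592], [0.78, 0.3077]] L 0.1279271138191609 0.12737223079933446 yaw 26.923609498087075 29.42637619019723 centre [0.6955 0.3335 0.014 ]
w6 [[0.6679, 0.2436], [0.6102, 0.3587], [0.7795, 0.3066]] L 0.1287902077977357 0.1281506065980968 yaw 26.62466077180872 29.46977037001372 centre [0.6949 0.3327 0.014 ]
w7 [[0.6704, 0.2451], [0.6115, 0.36], [0.7814, 0.3073]] L 0.12905217868336566 0.1272241985565821 yaw 27.130282539834568 29.241606435275486 centre [0.6965 0.3336 0.014 ]
[ 0.6454  0.3076  0.2829  0.4867  0.3217  0.0311 -0.0014] [27.8849366  18.43150143]
[[-0.2  0.9]
 [-0.3  0.6]
 [-0.  -0.1]
 [ 0.3 -0.4]
 [-1.4  1.5]
 [-0.5  0.1]
 [ 1.2  0.6]
 [-2.4 -0.6]
 [ 3.5 -0. ]
 [-1.1 -1.6]
 [ 0.2 -0.5]
 [-0.1 -0.6]
 [ 0.7 -0.9]
 [ 0.1  1.4]]
lens [0.64542779 0.30764721 0.28288773] view [0.54480213 0.25440253 0.24494725] x axis [0.83854719 0.44370566 0.31617068]
sd [0.00087262 0.00144702 0.0015129  0.01237046 0.01412692 0.00105028
 0.00106273]
```

```bash
cat > ov.py <<'E'
from fitlens import *
def draw(img,c,p,f,x0,y0,x1,y1):
    a=cv2.resize(img[y0:y1,x0:x1],None,fx=f,fy=f,interpolation=cv2.INTER_CUBIC)
    R,L=frame(p)
    def P(q): u=proj(c,L+R@np.array(q)); return tuple(int(round(k)) for k in ((u-[x0,y0])*f))
    K=[(i,j,k) for i in(0,1) for j in(-1,1) for k in(-1,1)]
    for m in K:
        for n in K:
            if m<n and sum(s!=t for s,t in zip(m,n))==1:
                cv2.line(a,P([p[5]+.085*m[0],.028*m[1],.026*m[2]+p[6]]),P([p[5]+.085*n[0],.028*n[1],.026*n[2]+p[6]]),(0,255,0),1)
    pts=[P([0,.028*np.cos(t),.028*np.sin(t)]) for t in np.linspace(0,6.283,40)]
    cv2.polylines(a,[np.array(pts)],True,(0,255,255),1); cv2.circle(a,P([0,0,0]),3,(0,0,255),-1)
    return a
if __name__=='__main__':
    s=least_squares(res,[.647,.306,.283,.48,.35,.03,0],loss='soft_l1',f_scale=1.5).x
    A=draw(cv2.imread('pics/w8.png'),C['w8'],s,3,440,120,570,270)
    B=draw(cv2.imread('pics/w7.png'),C['w7'],s,3,530,120,640,320)
    D=draw(cv2.imread('pics/w6.png'),C['w6'],s,3,500,250,640,400)
    H=600
    cv2.imwrite('pics/ov.png',np.hstack([cv2.copyMakeBorder(x,0,max(0,H-x.shape[0]),0,0,cv2.BORDER_CONSTANT)[:H] for x in (A[:, :],B)])[:600,:800]); cv2.imwrite('pics/ov6.png',D)
    p=eyes.grab_frame('side'); cv2.imwrite('pics/side1.png',p['color']); cv2.imwrite('pics/ovs.png',draw(p['color'],cam(p),s,8,280,80,340,150))
E
python3 ov.py
```

```text
w8 [[0.669, 0.2452], [0.6111, 0.3592], [0.78, 0.3077]] L 0.1279271138191609 0.12737223079933446 yaw 26.923609498087075 29.42637619019723 centre [0.6955 0.3335 0.014 ]
w6 [[0.6679, 0.2436], [0.6102, 0.3587], [0.7795, 0.3066]] L 0.1287902077977357 0.1281506065980968 yaw 26.62466077180872 29.46977037001372 centre [0.6949 0.3327 0.014 ]
w7 [[0.6704, 0.2451], [0.6115, 0.36], [0.7814, 0.3073]] L 0.12905217868336566 0.1272241985565821 yaw 27.130282539834568 29.241606435275486 centre [0.6965 0.3336 0.014 ]
```

View pics/ov.png

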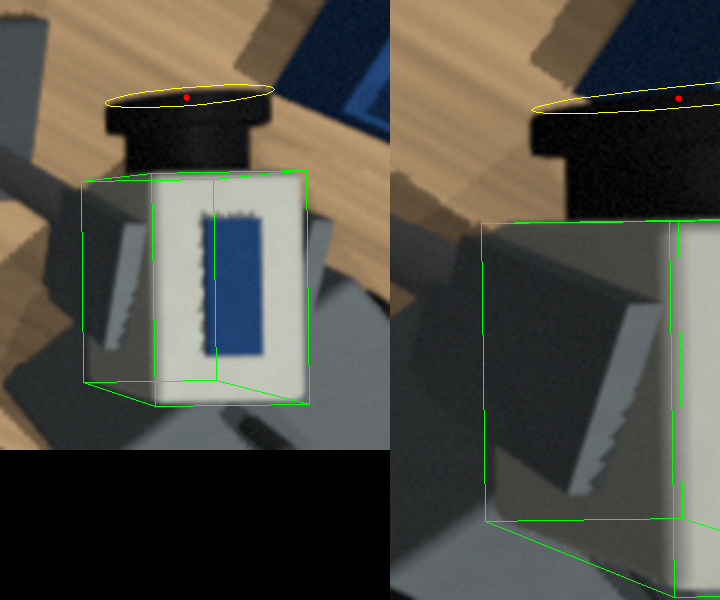

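View pics/ov6.png

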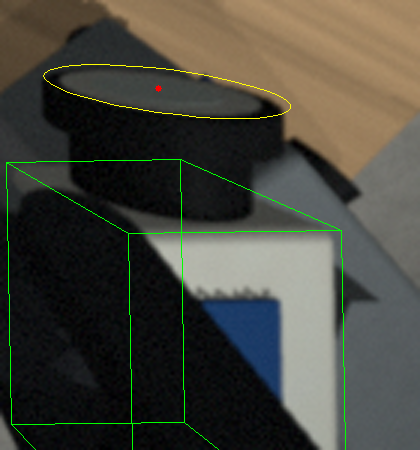

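View pics/ovs.png

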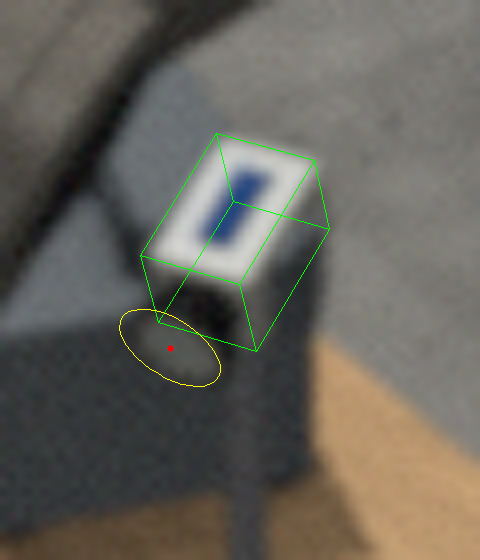

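Run:
```python
from h import *
stat()
plan([.5092,-.0927,.15],np.deg2rad(203.4)-2*np.pi,v=6.0)
```

```text
t 13.03 tcp [0.7645 0.1308 0.4873] yaw -2.670 zax [-0.002 -0.001 -1.   ] F [-0.7 -0.1  0.2] M [-0.    0.01 -0.01] w 0.0856 q [ 0.05  0.68 -0.74  0.78  0.45  1.81  1.59]
8 rows
4.11 -1.04 4.22 0.008 1; 4.10 -1.07 4.22 0.008 1; 4.09 -1.11 4.22 0.008 1; 4.09 -1.14 4.22 0.008 1; 4.08 -1.17 4.22 0.008 1; 4.07 -1.20 4.22 0.008 1; 4.06 -1.23 4.22 0.008 1; 4.05 -1.26 4.22 0.008 1
```

Call:
carry_out(series="4.1 -1 4.2 0.008 1; 4.1 -1.1 4.2 0.008 1; 4.1 -1.1 4.2 0.008 1; 4.1 -1.1 4.2 0.008 1; 4.1 -1.2 4.2 0.008 1; 4.1 -1.2 4.2 0.008 1; 4.1 -1.2 4.2 0.008 1; 4.1 -1.3 4.2 0.008 1", grip_force=20)

```text
clock: 14.02
tcp_pos: [0.5059, -0.0937, 0.1513]
orientation: [0.634, -3.077, -0.0]
contact_force: [0.4, -0.8, -0.4]
grip_width: 0.0853
```

Call:
carry_out(series="0 0 0 0 1; 0 0 0 0 1")

```text
clock: 14.28
tcp_pos: [0.5082, -0.0923, 0.1531]
orientation: [-0.635, 3.076, 0.001]
contact_force: [-0.1, 0.7, 0.1]
grip_width: 0.0851
```

Run:
```python
from h import *
stat(); T=tool()
p=eyes.grab_frame('wrist'); cv2.imwrite('pics/w9.png',p['color'])
plan([.5092,-.0927,.039],np.deg2rad(203.4)-2*np.pi,v=3.0)
```

```text
t 14.28 tcp [ 0.5082 -0.0923  0.1531] yaw -2.735 zax [ 0.001  0.001 -1.   ] F [-0.1  0.7  0.1] M [ 0.03 -0.01  0.05] w 0.0851 q [ 0.69  0.43 -0.77  1.97  0.38  0.89  1.69]
4 rows
0.00 -0.02 2.87 -0.000 1; 0.00 -0.02 2.87 -0.000 1; 0.00 -0.02 2.87 -0.000 1; 0.00 -0.02 2.87 -0.000 1
```

View pics/w9.png

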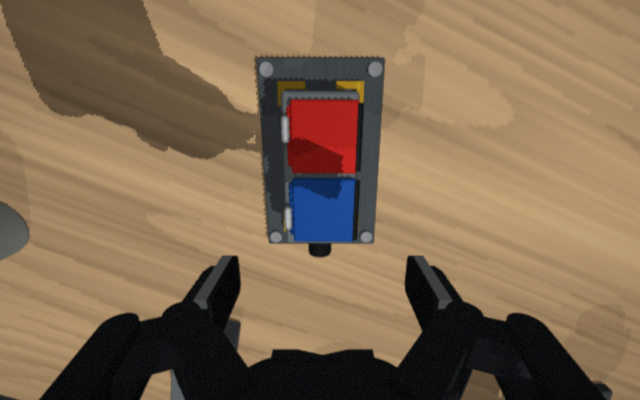

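Call:
carry_out(series="0 0 3 0 1; 0 0 3 0 1; 0 0 3 0 1; 0 0 2.3 0 1; 0 0 0 0 1; 0 0 0 0 0.4; 0 0 0 0 0.4; 0 0 0 0 0.4", grip_force=20)

```text
clock: 15.32
tcp_pos: [0.5094, -0.0927, 0.0414]
orientation: [-0.634, 3.073, -0.002]
contact_force: [0.4, 0.0, 6.8]
grip_width: 0.058
```

Call:
carry_out(series="0 0 0 0 0.4; 0 0 0 0 0.4")

```text
clock: 15.58
tcp_pos: [0.5094, -0.0927, 0.0414]
orientation: [-0.635, 3.073, -0.002]
contact_force: [-0.1, -0.3, 5.9]
grip_width: 0.0577
```

Run:
```python
from h import *
stat(); T=tool()
p=eyes.grab_frame('wrist'); cv2.imwrite('pics/w10.png',p['color'])
```

```text
t 15.57 tcp [ 0.5094 -0.0927  0.0414] yaw -2.734 zax [ 0.004 -0.001 -1.   ] F [-0.1 -0.3  5.9] M [-0.11 -0.13  0.08] w 0.0577 q [ 0.58  0.59 -0.65  2.04  0.57  0.68  1.53]
```

View pics/w10.png

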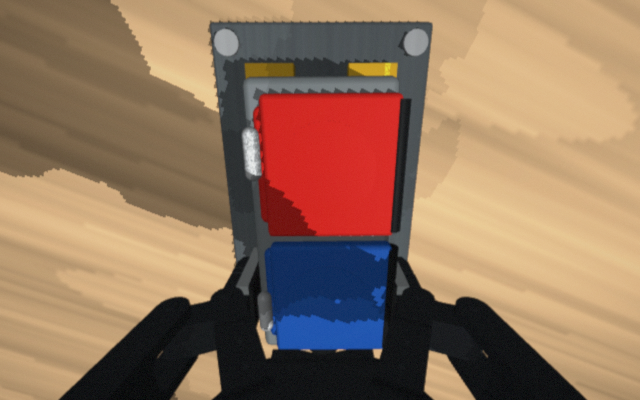

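Call:
carry_out(series="0 0 -0.15 0 0.4; 0 0 -0.15 0 0.4; 0 0 0 0 0.4")

```text
clock: 16.0
tcp_pos: [0.507, -0.0927, 0.0425]
orientation: [0.635, -3.076, -0.001]
contact_force: [-0.0, -0.5, -5.8]
grip_width: 0.0578
```

Call:
carry_out(series="0.1 0 -0.1 0 0.4; 0.1 0 -0.1 0 0.4; 0.1 0 -0.1 0 0.4; 0 0 0 0 0.4")

```text
clock: 16.5
tcp_pos: [0.5055, -0.0936, 0.0461]
orientation: [-0.635, 3.075, -0.0]
contact_force: [1.9, 1.1, -5.4]
grip_width: 0.0576
```

Run:
```python
from h import *
stat(); T=tool()
p=eyes.grab_frame('wrist'); cv2.imwrite('pics/w11.png',p['color'])
```

```text
t 16.50 tcp [ 0.5055 -0.0936  0.0461] yaw -2.734 zax [ 0.001  0.    -1.   ] F [ 1.9  1.1 -5.4] M [ 0.19 -0.74 -0.01] w 0.0576 q [ 0.59  0.58 -0.66  2.05  0.56  0.69  1.54]
```

View pics/w11.png

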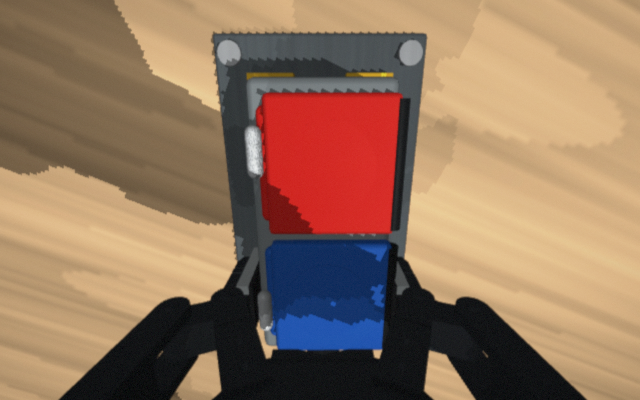

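Call:
carry_out(series="0.15 0 -0.1 0 0.4; 0.15 0 -0.15 0 0.4; 0.15 0 -0.2 0 0.4; 0 0 0 0 0.4")

```text
clock: 17.05
tcp_pos: [0.5029, -0.0949, 0.0513]
orientation: [-0.635, 3.072, -0.0]
contact_force: [5.8, 2.6, -3.2]
grip_width: 0.0577
```

Run:
```python
from h import *
stat(); T=tool()
p=eyes.grab_frame('wrist'); cv2.imwrite('pics/w12.png',p['color'])
```

```text
t 17.05 tcp [ 0.5029 -0.0949  0.0513] yaw -2.734 zax [ 0.004  0.001 -1.   ] F [ 5.8  2.6 -3.2] M [ 0.5  -1.29 -0.02] w 0.0577 q [ 0.6   0.57 -0.67  2.05  0.55  0.69  1.55]
```

View pics/w12.png

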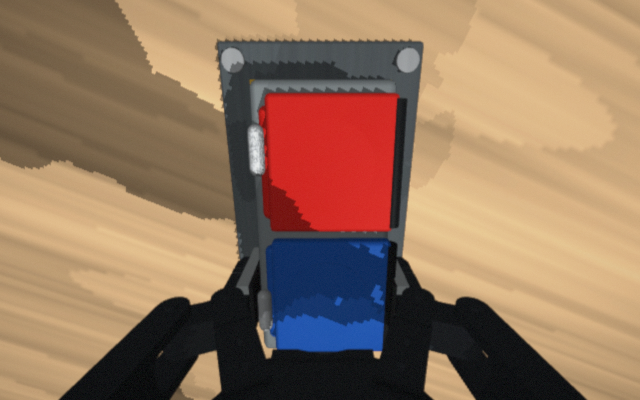

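Call:
carry_out(series="0.12 0 -0.2 0 0.4; 0.12 0 -0.22 0 0.4; 0.13 0 -0.22 0 0.4; 0.13 0 -0.22 0 0.4; 0 0 0 0 0.4")

```text
clock: 17.73
tcp_pos: [0.4977, -0.0971, 0.0597]
orientation: [-0.635, 3.073, -0.0]
contact_force: [5.9, 1.5, -1.2]
grip_width: 0.0576
```

Run:
```python
from h import *
stat(); T=tool()
p=eyes.grab_frame('wrist'); cv2.imwrite('pics/w13.png',p['color'])
```

```text
t 17.73 tcp [ 0.4977 -0.0971  0.0597] yaw -2.734 zax [ 0.003  0.    -1.   ] F [ 5.9  1.5 -1.2] M [ 0.44 -1.11  0.06] w 0.0576 q [ 0.61  0.55 -0.68  2.06  0.53  0.7   1.57]
```

View pics/w13.png

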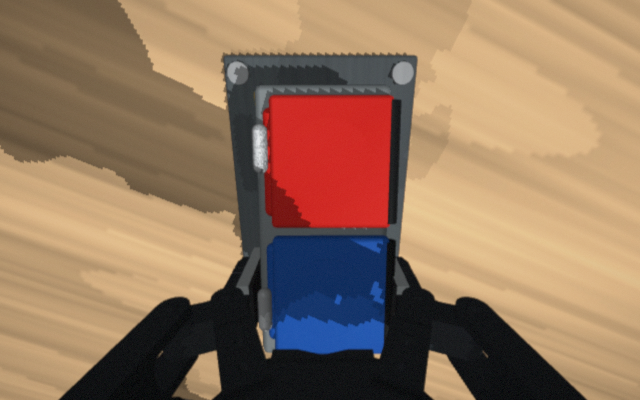

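```bash
cat > tilt.py <<'E'
from h import *
from scipy.optimize import least_squares
X=np.load('w8.npz')['X'];K=np.load('w8.npz')['K']
Rc=X[:3,:3].T; ct=(K,Rc,-Rc@X[:3,3])
def corners(img):
    out={}
    hsv=cv2.cvtColor(img,cv2.COLOR_BGR2HSV)
    m=((hsv[...,0]<8)|(hsv[...,0]>172))&(hsv[...,1]>170)&(hsv[...,2]>60)
    m[:60]=0
    m=cv2.morphologyEx(m.astype(np.uint8),cv2.MORPH_OPEN,np.ones((3,3)))
    n,l,s,_=cv2.connectedComponentsWithStats(m); i=1+np.argmax(s[1:,4]); m=(l==i)
    y0,h=s[i,1],s[i,3]
    rows=[int(y0+h*f) for f in np.linspace(.08,.92,30)]
    # right edge line and mid/left (top face left edge is ambiguous, use main mass) , top & bottom rows
    R=[np.where(m[y])[0].max()+1 for y in rows]
    c=np.polyfit(rows,R,1)
    xm=np.where(m.any(0))[0]; cols=range(int(xm.min()+25),int(xm.max()-10))
    top=np.polyfit(cols,[np.where(m[:,x])[0].min() for x in cols],1); bot=np.polyfit(cols,[np.where(m[:,x])[0].max()+1 for x in cols],1)
    L=[np.where(m[y])[0].min() for y in rows]; cl=np.polyfit(rows,L,1)
    def X_(lr,tb):
        y=np.polyval(tb,320)
        for _ in range(5): x=np.polyval(lr,y); y=np.polyval(tb,x)
        return np.array([x,y])
    return X_(c,top),X_(c,bot),X_(cl,top),X_(cl,bot)
# model: box pose in tool frame: centre (cx,cz) , pitch; tool x=-bx, tool y=by, tool z=-bz
def fit(img,y0=0.):
    tr,br,tl,bl=corners(img)
    def P(p,q):
        cx,cy,cz,th,w,_=p
        bx=np.array([-np.cos(th),0,-np.sin(th)]); bz=np.array([np.sin(th),0,-np.cos(th)]); by=np.array([0,1.,0])
        return proj(ct,np.array([cx,cy,cz])+q[0]*bx+q[1]*by+q[2]*bz)
    def res(p):
        return np.hstack([P(p,(-.056,.0275,.030))-tr,P(p,(-.002,.0275,.030))-br,P(p,(-.056,-.0225,.030))[1:]-tl[1:],[(p[1])*2000]])
    s=least_squares(res,[.03,0,0,.1,0,0]); return s.x[:4],(tr,br,tl,bl),s.fun
if __name__=='__main__':
    import sys
    for n in sys.argv[1:]:
        x,c,f=fit(cv2.imread(n)); print(n,'cx,cy,cz,pitch',np.round(x,4),[np.round(k,1).tolist() for k in c],np.round(f,1))
E
python3 tilt.py pics/w10.png pics/w11.png pics/w12.png pics/w13.png
```

```text
pics/w10.png cx,cy,cz,pitch [0.0291 0.0003 0.0023 0.0085] [[401.3, 92.8], [390.6, 234.7], [255.3, 94.6], [264.3, 236.7]] [-0.   0.7 -0.5  0.2 -0.9  0.6]
pics/w11.png cx,cy,cz,pitch [0.0293 0.0003 0.0028 0.0114] [[400.9, 93.0], [390.4, 233.5], [258.0, 93.0], [265.5, 234.0]] [-0.  -0.2 -0.5  0.3 -0.   0.6]
pics/w12.png cx,cy,cz,pitch [0.0279 0.0004 0.0045 0.0665] [[397.7, 93.0], [389.6, 231.0], [261.2, 93.0], [265.9, 231.0]] [-0.1 -0.3 -0.5  0.3  0.   0.7]
pics/w13.png cx,cy,cz,pitch [0.0249 0.0003 0.0066 0.1721] [[392.2, 95.0], [387.8, 228.1], [265.7, 95.0], [267.3, 227.1]] [-0.2 -0.2 -0.3  0.2 -0.   0.5]
```

Call:
carry_out(series="0.16 0 -0.22 0 0.4; 0.16 0 -0.22 0 0.4; 0.17 0 -0.22 0 0.4; 0.17 0 -0.2 0 0.4; 0 0 0 0 0.4")

```text
clock: 18.4
tcp_pos: [0.4913, -0.0998, 0.0682]
orientation: [-0.635, 3.074, -0.0]
contact_force: [5.3, 1.7, -2.1]
grip_width: 0.0579
```

```bash
python3 - <<'E'
from h import *
stat(); T=tool()
p=eyes.grab_frame('wrist'); cv2.imwrite('pics/w14.png',p['color'])
E
python3 tilt.py pics/w14.png
```

```text
t 18.40 tcp [ 0.4913 -0.0998  0.0682] yaw -2.734 zax [ 0.003  0.    -1.   ] F [ 5.3  1.7 -2.1] M [ 0.46 -1.12  0.05] w 0.0579 q [ 0.63  0.53 -0.69  2.07  0.52  0.71  1.59]
pics/w14.png cx,cy,cz,pitch [0.0215 0.0004 0.0103 0.2628] [[387.3, 100.0], [385.6, 225.3], [270.1, 100.0], [268.9, 224.3]] [-0.4 -0.2 -0.2  0.3 -0.1  0.7]
```

Call:
carry_out(series="0.15 0 -0.19 0 0.4; 0.15 0 -0.19 0 0.4; 0.13 0 -0.16 0 0.4; 0 0 0 0 0.4")

```text
clock: 18.95
tcp_pos: [0.4868, -0.1017, 0.0733]
orientation: [-0.635, 3.075, -0.0]
contact_force: [4.7, 0.7, -1.4]
grip_width: 0.0577
```

```bash
python3 - <<'E'
from h import *
stat(); T=tool()
p=eyes.grab_frame('wrist'); cv2.imwrite('pics/w15.png',p['color'])
E
python3 tilt.py pics/w15.png
```

```text
t 18.95 tcp [ 0.4868 -0.1017  0.0733] yaw -2.734 zax [ 0.001  0.    -1.   ] F [ 4.7  0.7 -1.4] M [ 0.38 -1.15  0.04] w 0.0577 q [ 0.65  0.52 -0.7   2.07  0.51  0.72  1.6 ]
pics/w15.png cx,cy,cz,pitch [1.890e-02 2.000e-04 9.100e-03 3.936e-01] [[383.6, 103.0], [385.1, 223.0], [272.9, 103.0], [269.2, 223.0]] [-0.4 -0.2 -0.   0.2 -0.   0.5]
```

View pics/w15.png

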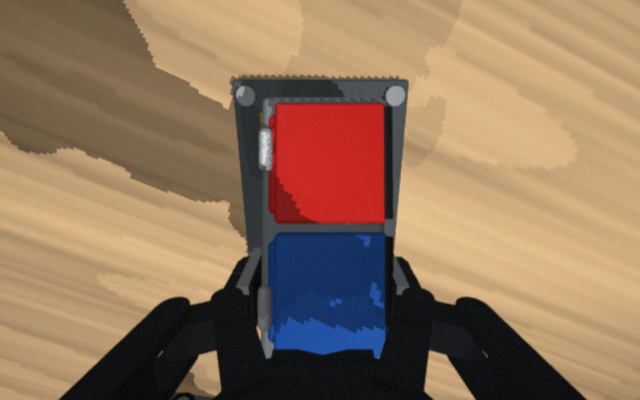

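```bash
cat > tilt2.py <<'E'
from tilt import *
def fit2(img,s=.0015,y=None):
    tr,br,tl,bl=corners(img)
    G=np.array([0,0,-.011])
    def pose(p):
        th,g,h,cy=p
        bx=np.array([-np.cos(th),0,-np.sin(th)]); bz=np.array([np.sin(th),0,-np.cos(th)])
        return G-g*bx-h*bz+[0,cy,0],bx,np.array([0,1.,0]),bz
    def P(p,q):
        c,bx,by,bz=pose(p); return proj(ct,c+q[0]*bx+q[1]*by+q[2]*bz)
    res=lambda p:np.hstack([P(p,(-.056,.0275,.030))-tr,P(p,(-.002,.0275,.030))-br,P(p,(-.056,-.0225,.030))[1:]-tl[1:],[(p[1]-.0295)/s,(p[2]-.010)/s,p[3]/.001]])
    o=least_squares(res,[.2,.0295,.01,0]); return o.x,pose(o.x),o.fun
if __name__=='__main__':
    import sys
    for n in sys.argv[1:]:
        x,_,f=fit2(cv2.imread(n)); print(n,'pitch,g,h,cy',np.round(x,4),np.round(f,1))
E
python3 tilt2.py pics/w1[0-5].png
```

```text
pics/w10.png pitch,g,h,cy [0.0434 0.0287 0.0113 0.0005] [-0.4  0.5  0.3  0.6 -1.1 -0.5  0.9  0.5]
pics/w11.png pitch,g,h,cy [0.0534 0.0288 0.0114 0.0005] [-0.6 -0.4  0.4  0.7 -0.2 -0.4  0.9  0.5]
pics/w12.png pitch,g,h,cy [0.1101 0.0283 0.0113 0.0005] [-0.6 -0.5  0.4  0.6 -0.2 -0.8  0.9  0.5]
pics/w13.png pitch,g,h,cy [0.2041 0.0272 0.0111 0.0003] [-0.5 -0.4  0.4  0.3 -0.2 -1.5  0.7  0.3]
pics/w14.png pitch,g,h,cy [3.142e-01 2.580e-02 1.150e-02 3.000e-04] [-0.9 -0.5  0.7  0.2 -0.3 -2.5  1.   0.3]
pics/w15.png pitch,g,h,cy [3.99e-01 2.52e-02 1.11e-02 3.00e-04] [-0.3 -0.4  0.2 -0.2 -0.2 -2.8  0.7  0.3]
```

```bash
cat > fl2.py <<'E'
import fitlens as F
from fitlens import *
p=eyes.grab_frame('side'); C['s']=cam(p)
sobs=[('s',1,1,1,280+214/8,80+137/8),('s',1,-1,1,280+314/8,80+163/8),('s',0,-1,1,280+240/8,80+282/8),('s',0,1,1,280+145/8,80+252/8)]
base_obs=list(F.obs); bl=list(F.lens)
for nm,sel in [('all',['w6','w7','w8']),('all+s',['w6','w7','w8','s']),('w8+w6',['w6','w8']),('w8+w6+s',['w6','w8','s']),('w7+w6',['w6','w7']),('w8',['w8'])]:
    F.obs[:]=[o for o in base_obs+sobs if o[0] in sel]; F.lens[:]=[o for o in bl if o[0] in sel]
    s=least_squares(F.res,[.647,.306,.283,.48,.35,.03,0],loss='soft_l1',f_scale=1.5)
    print(nm,np.round(s.x,4),round(s.cost,1))
E
python3 fl2.py | grep -v centre
```

```text
all [ 0.6454  0.3076  0.2829  0.4867  0.3217  0.0311 -0.0014] 12.5
all+s [ 0.6454  0.3075  0.283   0.4876  0.3208  0.031  -0.0013] 12.8
w8+w6 [ 6.465e-01  3.080e-01  2.830e-01  4.857e-01  3.176e-01  2.960e-02
 -2.000e-04] 2.5
w8+w6+s [ 6.465e-01  3.078e-01  2.832e-01  4.873e-01  3.162e-01  2.960e-02
 -3.000e-04] 2.8
w7+w6 [ 0.6449  0.3076  0.2827  0.4804  0.3267  0.032  -0.002 ] 8.5
w8 [0.6472 0.3075 0.283  0.4873 0.3108 0.0289 0.0019] 1.5
```

Call:
carry_out(series="-0.4 0 0 0 0.4; 0 0 0.2 0 0.4; 0 0 0.15 0 0.4; 0 0 0.1 0 0.4; 0 0 0 0 0.4")

```text
clock: 19.68
tcp_pos: [0.49, -0.1, 0.0686]
orientation: [-0.635, 3.076, 0.0]
contact_force: [0.7, 2.3, 1.1]
grip_width: 0.0578
```

```bash
python3 - <<'E'
from h import *
stat(); T=tool()
p=eyes.grab_frame('wrist'); cv2.imwrite('pics/w16.png',p['color'])
E
python3 tilt2.py pics/w16.png; python3 tilt.py pics/w16.png
```

```text
t 19.68 tcp [ 0.49   -0.1     0.0686] yaw -2.734 zax [ 0.  0. -1.] F [0.7 2.3 1.1] M [ 0.4   0.1  -0.09] w 0.0578 q [ 0.64  0.53 -0.69  2.07  0.52  0.72  1.59]
pics/w16.png pitch,g,h,cy [3.658e-01 2.540e-02 1.140e-02 3.000e-04] [-0.7 -0.5  0.6 -0.  -0.3 -2.8  0.9  0.3]
pics/w16.png cx,cy,cz,pitch [1.980e-02 3.000e-04 1.040e-02 3.319e-01] [[385.0, 102.0], [385.0, 224.0], [272.2, 102.0], [269.3, 224.0]] [-0.4 -0.2 -0.1  0.3 -0.1  0.6]
```

Call:
carry_out(series="0 0 0 0 0.4; 0 0 0 0 0.4; 0 0 -1 0 0.4; 0 0 -2 0 0.4; 0 0 -2 0 0.4; 0 0 -2 0 0.4; 0 0 -1 0 0.4; 0 0 0 0 0.4", grip_force=110)

```text
clock: 20.72
tcp_pos: [0.4903, -0.1005, 0.1493]
orientation: [-0.634, 3.075, -0.002]
contact_force: [0.4, 1.1, -5.0]
grip_width: 0.0562
```

```bash
python3 - <<'E'
from h import *
stat(); T=tool()
plan([.4943,.2275,.2304],.487-np.pi,v=3.5)
p=eyes.grab_frame('wrist'); cv2.imwrite('pics/w17.png',p['color'])
E
python3 tilt2.py pics/w17.png; python3 tilt.py pics/w17.png
```

```text
t 20.73 tcp [ 0.4903 -0.1005  0.1493] yaw -2.735 zax [ 0.002 -0.001 -1.   ] F [ 0.4  1.1 -5. ] M [ 0.12 -0.05 -0.01] w 0.0562 q [ 0.72  0.41 -0.78  2.01  0.38  0.86  1.71]
10 rows
-1.33 3.00 -0.81 -0.008 1; -1.36 2.99 -0.81 -0.008 1; -1.38 2.97 -0.81 -0.008 1; -1.41 2.96 -0.81 -0.008 1; -1.43 2.95 -0.81 -0.008 1; -1.45 2.94 -0.81 -0.008 1; -1.48 2.93 -0.81 -0.008 1; -1.50 2.92 -0.81 -0.008 1
-1.52 2.90 -0.81 -0.008 1; -1.55 2.89 -0.81 -0.008 1
pics/w17.png pitch,g,h,cy [3.654e-01 2.520e-02 1.140e-02 3.000e-04] [-0.7 -1.5  0.5 -0.1  0.7 -2.9  0.9  0.3]
pics/w17.png cx,cy,cz,pitch [1.970e-02 3.000e-04 1.030e-02 3.318e-01] [[385.0, 103.5], [385.0, 224.4], [272.6, 101.4], [269.5, 223.0]] [-0.4 -1.3 -0.1  0.3  1.   0.6]
```

Call:
carry_out(series="-1.1 3 -0.8 -0.008 0.4; -1.1 3 -0.8 -0.008 0.4; -1.1 3 -0.8 -0.008 0.4; -1.1 3 -0.8 -0.008 0.4; -1.1 3 -0.8 -0.008 0.4; -1.1 3 -0.8 -0.008 0.4; -1.1 2.9 -0.8 -0.008 0.4; -1.1 2.9 -0.8 -0.008 0.4")

```text
clock: 21.78
tcp_pos: [0.4686, 0.1533, 0.2118]
orientation: [0.733, -3.053, 0.0]
contact_force: [0.2, -0.1, -4.8]
grip_width: 0.0563
```

Call:
carry_out(series="-1.1 2.9 -0.8 -0.008 0.4; -1.1 2.5 -0.8 -0.008 0.4; 0 0 0 0 0.4; 0 0 0 0 0.4")

```text
clock: 22.28
tcp_pos: [0.4638, 0.2098, 0.2274]
orientation: [0.757, -3.047, 0.001]
contact_force: [0.1, -0.4, -4.8]
grip_width: 0.0563
```

```bash
python3 - <<'E'
from h import *
stat(); T=tool()
for n in ['side','top','wrist']:
    p=eyes.grab_frame(n); cv2.imwrite(f'pics/{n}2.png',p['color'])
    for q in ['gland_tip','lens','unit_center','red_press','blue_press']: print(n,q,[(np.round(e['uv'],1).tolist(),round(e['confidence'],2)) for e in spotter.mark_of(p,q)[:2]])
plan([.4943,.2275,.2304],.487-np.pi,v=2)
a=cv2.imread('pics/side2.png')[80:250,230:400]; b=cv2.imread('pics/top2.png')[120:300,160:340]
cv2.imwrite('pics/sz2.png',cv2.resize(a,None,fx=3.5,fy=3.5,interpolation=cv2.INTER_CUBIC)); cv2.imwrite('pics/tz2.png',cv2.resize(b,None,fx=3.3,fy=3.3,interpolation=cv2.INTER_CUBIC))
E
python3 tilt2.py pics/wrist2.png; python3 tilt.py pics/wrist2.png
```

```text
t 22.27 tcp [0.4638 0.2098 0.2274] yaw -2.654 zax [-0.002 -0.001 -1.   ] F [ 0.1 -0.4 -4.8] M [ 0.   -0.12 -0.04] w 0.0563 q [ 0.22  0.35 -0.93  1.91  0.33  1.04  1.21]
side gland_tip [([395.0, 219.4], 0.71)]
side lens [([301.7, 123.4], 0.75)]
side unit_center []
side red_press [([265.4, 166.4], 0.55)]
side blue_press [([275.6, 158.9], 0.57)]
top gland_tip [([227.4, 210.5], 0.63)]
top lens [([203.7, 168.3], 0.64)]
top unit_center []
top red_press []
top blue_press []
wrist gland_tip [([122.6, 290.8], 0.5), ([552.0, 147.0], 0.49)]
wrist lens []
wrist unit_center [([319.8, 220.3], 0.92)]
wrist red_press [([327.8, 162.7], 0.93)]
wrist blue_press [([327.4, 296.6], 0.9), ([394.4, 114.2], 0.27)]
2 rows
-1.72 0.04 -0.10 0.000 1; -1.72 0.04 -0.10 0.000 1
pics/wrist2.png pitch,g,h,cy [3.703e-01 2.510e-02 1.140e-02 3.000e-04] [-0.8 -1.1  0.6 -0.   0.3 -2.9  1.   0.3]
pics/wrist2.png cx,cy,cz,pitch [0.0195 0.0004 0.0106 0.3343] [[385.0, 103.4], [385.0, 224.3], [272.3, 102.2], [269.4, 223.0]] [-0.5 -0.9 -0.1  0.3  0.5  0.7]
```

View pics/sz2.png

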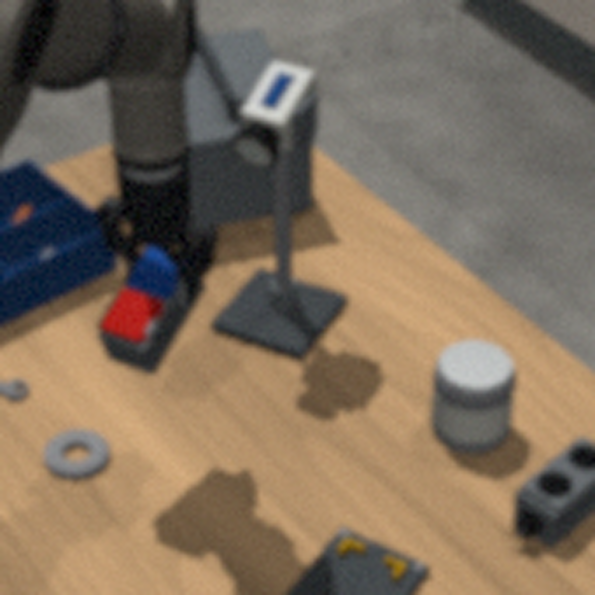

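View pics/tz2.png

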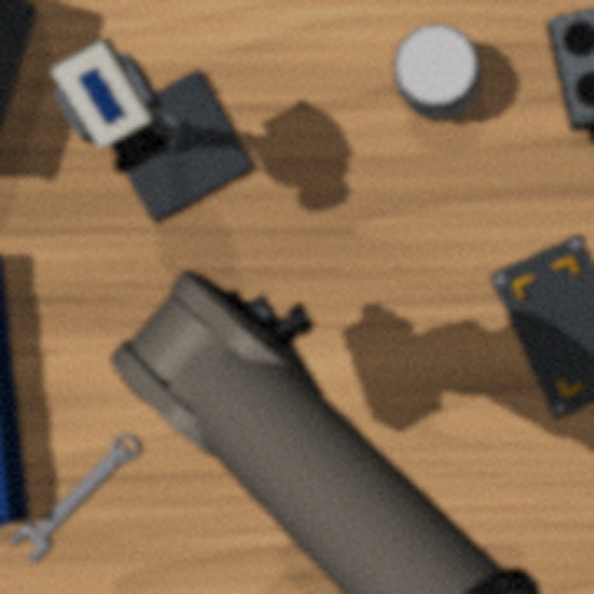

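View pics/wrist2.png

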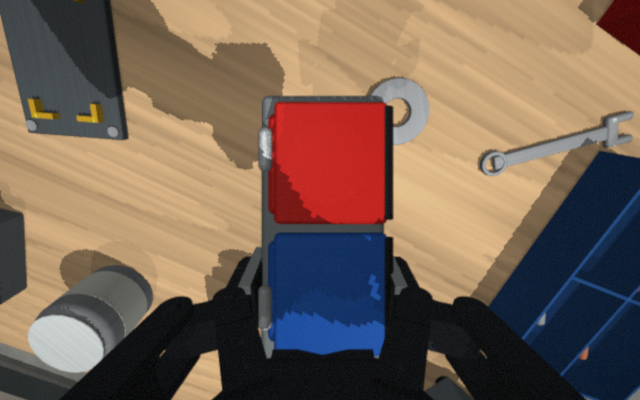

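```bash
cat > tilt3.py <<'E'
from tilt import *
def edges(img):
    "subpixel: right edge of red (hinge side) & front/rear edge rows & blue rear row via gradient along scan lines"
    hsv=cv2.cvtColor(img,cv2.COLOR_BGR2HSV); b=img.astype(float)
    red=b[...,2]-np.maximum(b[...,0],b[...,1]); blu=b[...,0]-b[...,2]
    tr,br,tl,bl=corners(img)
    def cross(v,i0,i1):  # half crossing between plateau
        s=v[i0:i1]; hi,lo=s.max(),s.min(); h=(hi+lo)/2
        k=[j for j in range(len(s)-1) if (s[j]-h)*(s[j+1]-h)<=0]
        j=k[0]; return i0+j+(s[j]-h)/(s[j]-s[j+1])
    rows=np.linspace(tr[1]+12,br[1]-12,25).astype(int)
    R=[cross(red[y],int(np.interp(y,[tr[1],br[1]],[tr[0],br[0]]))-6,int(np.interp(y,[tr[1],br[1]],[tr[0],br[0]]))+6) for y in rows]
    cR=np.polyfit(rows,R,1)
    cols=np.arange(335,378,3)
    top=np.median([cross(red[:,x],int(tr[1])-6,int(tr[1])+7) for x in cols]); bot=np.median([cross(red[:,x],int(br[1])-6,int(br[1])+7) for x in cols])
    bt=np.median([cross(blu[:,x],int(br[1])+3,int(br[1])+18) for x in cols])
    return np.polyval(cR,top)+.5,top+.5,np.polyval(cR,bot)+.5,bot+.5,bt+.5
if __name__=='__main__':
    im={n:edges(cv2.imread(f'pics/{n}.png')) for n in ['w10','w11','w12','w13','w14','w15','w16','w17','wrist2']}
    for n in im: print(n,np.round(im[n],1))
    def pred(th,g,h,cy,dc):
        bx=np.array([-np.cos(th),0,-np.sin(th)]); bz=np.array([np.sin(th),0,-np.cos(th)]); by=np.array([0,1.,0])
        c=np.array([0,cy,-.011])-g*bx-h*bz
        Rr=Ro.from_rotvec([dc[1],0,0]).as_matrix()
        cc=(ct[0],Rr@ct[1],Rr@ct[2]+[0,dc[2],dc[0]])
        f=lambda x,y:proj(cc,c+x*bx+y*by+.030*bz)
        a=f(-.056,.0275);b=f(-.002,.0275);d=f(.002,.02)
        return np.array([a[0],a[1],b[0],b[1],d[1]])
    for mode in (0,1,2):
      def r0(p):
        dc=[p[0],p[1] if mode==0 else 0,p[2] if mode==1 else 0]
        if mode==2: dc=[0,p[1],p[2]]
        return np.hstack([pred(0,p[3],.0104,.0003,dc)-im['w10'],pred(0,p[3],.0110,.0003,dc)-im['w11'] if 0 else [],(p[3]-.0295)/.001,p[1]/.02,p[2]/.002,p[0]/.004])
      s=least_squares(r0,[0,0,0,.0295]); dc=[s.x[0],s.x[1] if mode==0 else 0,s.x[2] if mode==1 else 0]
      if mode==2: dc=[0,s.x[1],s.x[2]]
      print('cal',np.round(s.x,4),np.round(s.fun,1))
      for n in list(im)[1:]:
        q=least_squares(lambda p:np.hstack([pred(p[0],p[1],p[2],.0003,dc)-im[n],(p[2]-.0104)/.002]),[.2,.029,.0104])
        print(mode,n,np.round(q.x,4),np.round(q.fun,1))
E
python3 tilt3.py
```

```text
w10 [401.1  93.4 390.4 235.8 242. ]
w11 [400.6  92.9 390.3 233.9 240.4]
w12 [397.6  93.3 389.4 231.5 239.2]
w13 [392.1  95.3 387.7 227.8 236.8]
w14 [386.8  99.7 385.8 225.  234. ]
w15 [383.9 103.3 384.5 223.4 232.9]
w16 [385.2 102.3 385.2 224.5 233.7]
w17 [384.8 102.5 384.8 224.  233.2]
wrist2 [384.8 102.6 384.8 224.  233.1]
cal [0.0031 0.0066 0.     0.0297] [ 0.5  0.  -0.5 -1.3  1.4  0.2  0.3  0.   0.8]
0 w11 [0.0105 0.0298 0.0109] [ 0.  -0.3 -0.8 -1.   1.4  0.3]
0 w12 [0.0652 0.0289 0.0108] [-0.1 -0.4 -0.7 -0.4  0.9  0.2]
0 w13 [0.1755 0.0272 0.0104] [-0.3 -0.3 -0.5  0.1  0.2 -0. ]
0 w14 [0.2931 0.0255 0.0103] [-0.4 -0.3 -0.3  0.1  0.2 -0. ]
0 w15 [0.366  0.0244 0.0105] [-0.4 -0.2  0.   0.3 -0.1  0. ]
0 w16 [0.3371 0.0246 0.0103] [-0.5 -0.3 -0.2  0.2  0.1 -0. ]
0 w17 [0.3456 0.0247 0.0105] [-0.5 -0.3 -0.   0.2  0.1  0.1]
0 wrist2 [0.3463 0.0246 0.0105] [-0.5 -0.3 -0.   0.2  0.1  0.1]
cal [ 0.003  -0.     -0.0008  0.0296] [ 0.3 -0.  -0.4 -1.3  1.4  0.1 -0.  -0.4  0.8]
1 w11 [0.006  0.0298 0.0111] [-0.  -0.4 -0.8 -1.   1.4  0.4]
1 w12 [0.0611 0.0289 0.0109] [-0.2 -0.4 -0.7 -0.4  0.9 
[... 250 characters left out ...]
1 w17 [0.3419 0.0248 0.0106] [-0.5 -0.3  0.   0.2  0.1  0.1]
1 wrist2 [0.3426 0.0248 0.0106] [-0.6 -0.3  0.   0.2  0.1  0.1]
cal [ 0.      0.01   -0.0012  0.0278] [ 2.6 -2.1  0.9 -0.1  2.7 -1.7  0.5 -0.6  0. ]
2 w11 [0.0298 0.0271 0.0123] [-0.3 -0.6 -0.6 -0.8  1.6  1. ]
2 w12 [0.0897 0.0263 0.012 ] [-0.5 -0.7 -0.4 -0.3  1.1  0.8]
2 w13 [0.2084 0.0248 0.0113] [-0.7 -0.5  0.   0.1  0.4  0.5]
2 w14 [0.3284 0.0233 0.0112] [-0.6 -0.3  0.4  0.   0.3  0.4]
2 w15 [0.4    0.0224 0.0113] [-0.5 -0.2  0.7  0.2 -0.   0.5]
2 w16 [0.3721 0.0225 0.0112] [-0.7 -0.3  0.5  0.1  0.2  0.4]
2 w17 [0.3804 0.0226 0.0114] [-0.7 -0.3  0.6  0.1  0.1  0.5]
2 wrist2 [0.3811 0.0226 0.0114] [-0.7 -0.3  0.6  0.1  0.2  0.5]
```

Call:
carry_out(series="-0.8 0.1 -0.1 0 0.4; -0.8 0 -0.1 0 0.4; -0.8 0 0 0 0.4; -0.5 0 0 0 0.4; -0.2 0 0 0 0.4; 0 0 0 0 0.4; 0 0 0 0 0.4")

```text
clock: 24.05
tcp_pos: [0.4909, 0.226, 0.2303]
orientation: [0.758, -3.049, 0.0]
contact_force: [-0.2, -0.5, -5.0]
grip_width: 0.0561
```

Run:
```python
from h import *
stat(); T=tool()
th,g,h=.343,.0247,.0105
R=T[:3,:3]; bx=R@[-np.cos(th),0,-np.sin(th)]; bz=R@[np.sin(th),0,-np.cos(th)]; G=T[:3,3]+R@[0,0,-.011]
c=G-g*bx-h*bz; tip=c+.084*bx-.004*bz
ps={}
L=np.array([.646,.3077,.2842]); yaw,t=.487,.318
lx=np.array([np.cos(yaw)*np.cos(t),np.sin(yaw)*np.cos(t),np.sin(t)]); ly=np.array([-np.sin(yaw),np.cos(yaw),0]); lz=np.cross(lx,ly); d=tip-(L-.12*lx)
print('tip',tip,'err lens axes',d@lx,d@ly,d@lz,'angle',np.degrees(np.arccos(bx@lx)))
for n in ['side','top','wrist']:
    p=eyes.grab_frame(n); cv2.imwrite(f'pics/{n}3.png',p['color'])
    if n!='wrist':
        cc=cam(p); print(n,'pred tip',proj(cc,tip),'red',proj(cc,c-.029*bx+.030*bz),'blue',proj(cc,c+.029*bx+.03*bz),'lens',proj(cc,L))
    for q in ['gland_tip','lens','red_press','blue_press']: print(n,q,[(np.round(e['uv'],1).tolist(),round(e['confidence'],2)) for e in spotter.mark_of(p,q)[:2]])
a=cv2.imread('pics/side3.png')[80:230,230:400]; cv2.imwrite('pics/sz3.png',cv2.resize(a,None,fx=4,fy=4,interpolation=cv2.INTER_CUBIC))
```

```text
t 24.05 tcp [0.4909 0.226  0.2303] yaw -2.654 zax [-0. -0. -1.] F [-0.2 -0.5 -5. ] M [ 0.07 -0.09  0.01] w 0.0561 q [ 0.18  0.4  -0.91  1.84  0.36  1.07  1.19]
tip [0.54456232 0.25439861 0.24760701] err lens axes -0.000284705687065726 0.00036586990438455244 0.0010697623323608569 angle 1.414789013202047
side pred tip [287.15260745 145.8222125 ] red [271.33469699 163.91085411] blue [278.57821861 151.82238091] lens [301.29784086 123.13219432]
side gland_tip [([288.5, 144.7], 0.58), ([217.8, 183.4], 0.52)]
side lens [([302.5, 123.8], 0.78)]
side red_press [([271.4, 161.7], 0.49)]
side blue_press [([276.7, 151.3], 0.48)]
top pred tip [222.34274506 200.49488778] red [240.33359309 232.6693721 ] blue [231.12298144 217.69287469] lens [202.71417524 167.91300935]
top gland_tip [([186.2, 264.4], 0.69), ([434.2, 219.2], 0.63)]
top lens [([202.8, 170.1], 0.88)]
top red_press []
top blue_press []
wrist gland_tip []
wrist lens []
wrist red_press [([328.6, 161.8], 0.6)]
wrist blue_press [([327.2, 296.3], 0.6)]
```

View pics/sz3.png

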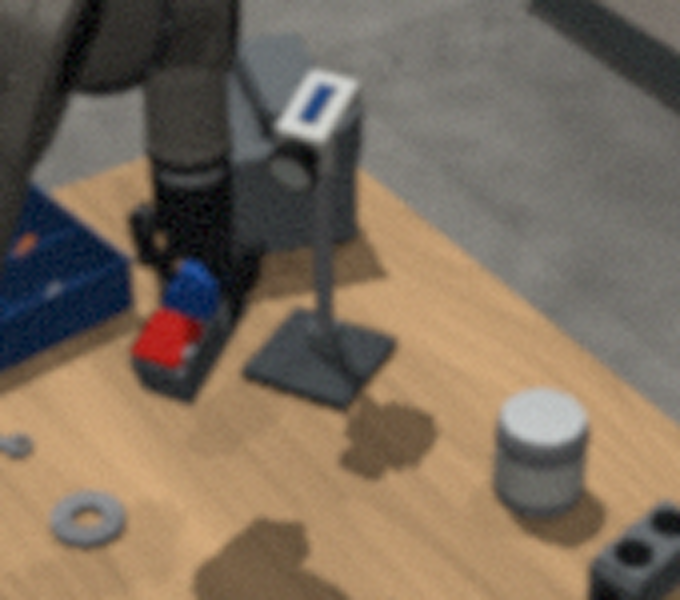

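View pics/wrist3.png

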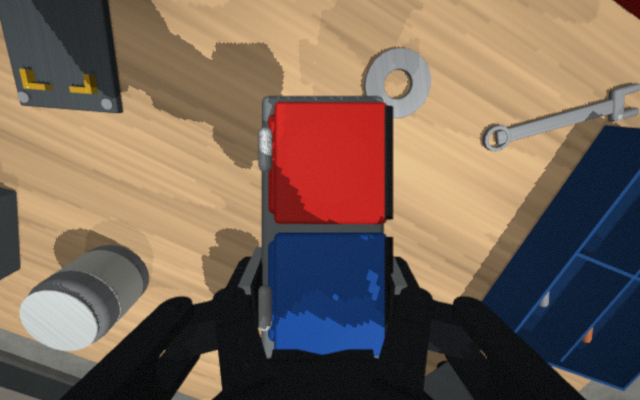

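Run:
```python
from h import *
stat(); print(np.abs(r.get_obs()['qvel']).max()); print(r.hand_in())
```

```text
t 24.80 tcp [0.4911 0.2261 0.2304] yaw -2.654 zax [-0. -0. -1.] F [-1.2  0.6 -5.7] M [ 0.05 -0.1  -0.  ] w 0.0562 q [ 0.18  0.4  -0.91  1.84  0.36  1.07  1.19]
0.001527228502044299
the job is handed in; nothing more can be done
None
```

I pressed the red and then the blue cover shut in the cradle, and both stayed flat in every later wrist picture. I then lifted the box out and handed it in at 24.8 s, held still in front of the inspection camera.

**Tilting the box:** the arm's moves could not pitch the tool. I gripped the box lightly towards the gland end and turned it in the fingers, its tail end pushing against the cradle's bracket and plate. I then tightened the grip to 110 N and lifted the box out.

**Final checks:**
- **Gland tip:** by my estimate it is about 1 mm from the point 12 cm in front of the lens. The side camera's own find of the tip is about 1.8 pixels from where I computed it, at roughly 4 mm per pixel.
- **Facing the lens:** the box points about 1.4° too steeply. I put its pitch at 0.343 rad, against a lens tilt of 0.318 rad. Each value is uncertain by about 0.015 rad, so I left it uncorrected.
- **Heading and lean:** the heading matches my estimate of the lens's. I did not measure sideways lean; I took it as zero from the vertical tool and the flat grip.
- **Bystanders:** the stand showed no unexpected contact force. The things near it looked untouched in the last pictures; I did not check the spray can and screwdriver again at the end.

**Checks that failed or disagreed:**
- The wrist camera's calibration looked about 3 mm off in depth. I corrected for that when judging the box's pose and only partly for the lens's height.
- The top camera could not see the gland, which the arm hid; its reports of the tip were false.
- Pressing the red cover peaked at about 60 N at the fingertips, more than it needed.

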